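# Put the spray cans away in the tool chest

## Task

The spray cans left out on the bench belong in the red tool chest: stand every can upright, nozzle up, on the floor of a well of the pull-out rack, wide cans in the wide wells and slim cans in the slim wells. Then push the rack fully home until it clicks into its detent, and push the chest door shut until its catch has snapped in. Leave the other things on the bench where they are.

Things in the scene. Friction and masses are not known exactly. Their poses are not given: they have to be found in the camera images.
- chest: red tool chest fixed on the bench, 444 wide, 265 deep, 203 high. Origin: on the bench under the middle of its left bay's front edge; x points into the chest, away from the robot, y to the robot's left. Left bay (y -110 to 110, inside -98 to 98, up to z 192): rack and door. Right of it three drawers, pulls 11 mm proud (not used). On the drawer half, 85 mm back, foam blocks to z 260.
- tray (a joint): how far the rack has been pushed in from fully out, along the chest's +x, in m: starts at 0 to 0.006; 0.205 = home, its end stop. Slides with about 2 N; from 0.189 a spring ball resists (about 7 N), clicks over at 0.198, pulls the rack to 0.205 and holds it. Red front panel 186 wide, z 14 to 164; behind it a grey block of 6 square wells, its top at z 84, to be loaded with the rack out.
- lip (a point): middle of the front face of the rack's aluminium pull lip, 176 wide, from 150 to 172 mm above the bench: push here to slide the rack in. With the rack home the lip stands 10 mm in front of the chest's front edge. Axes as the chest's.
- door (a joint): angle of the red door in rad: 0 = shut; starts at 1.85 to 2.35, open to the robot's left. Upright hinge at the bay's left front edge; opens towards the robot, is pushed shut on its outer face, and stays where it is left. From about 0.08 a spring ball catch resists (about 7 N at 130 mm from the hinge), snaps over at 0.04 and holds it shut. With the rack out it cannot shut.
- door_hinge (a point): on the hinge axis, 106 mm above the bench. Axes turn with the door: -y points from the hinge to the free edge, -x out of the outer face; with the door shut they are the chest's. Door 220 wide, z 12 to 200 above the bench; its outer face is 24 mm to -x of the axis. Bar handle 16 mm off that face, 192 mm from the hinge, z 75 to 135.
- door_face (a point): a point on the door's outer face, 130 mm from the hinge, 170 mm above the bench: a good place to push. Axes as door_hinge.
- wide0 (a point): centre of the floor of a square well 51 x 51 mm, 54 deep, for a wide can; the floor is 30 mm above the bench, the rim 84. Moves with the rack; axes as the chest's. Wells 0, 1, 2 run from the front panel backwards, 57 mm apart; the wide row is the right-hand one seen from the robot, the two rows 92 mm apart.
- wide1 (a point): centre of the floor of a square well 51 x 51 mm, 54 deep, for a wide can; the floor is 30 mm above the bench, the rim 84. Moves with the rack; axes as the chest's. Wells 0, 1, 2 run from the front panel backwards, 57 mm apart; the wide row is the right-hand one seen from the robot, the two rows 92 mm apart.
- wide2 (a point): centre of the floor of a square well 51 x 51 mm, 54 deep, for a wide can; the floor is 30 mm above the bench, the rim 84. Moves with the rack; axes as the chest's. Wells 0, 1, 2 run from the front panel backwards, 57 mm apart; the wide row is the right-hand one seen from the robot, the two rows 92 mm apart.
- slim0 (a point): centre of the floor of a square well 44 x 44 mm, 54 deep, for a slim can; the floor is 30 mm above the bench, the rim 84. Moves with the rack; axes as the chest's. Wells 0, 1, 2 run from the front panel backwards, 57 mm apart; the slim row is the left-hand one seen from the robot, the two rows 92 mm apart.
- slim1 (a point): centre of the floor of a square well 44 x 44 mm, 54 deep, for a slim can; the floor is 30 mm above the bench, the rim 84. Moves with the rack; axes as the chest's. Wells 0, 1, 2 run from the front panel backwards, 57 mm apart; the slim row is the left-hand one seen from the robot, the two rows 92 mm apart.
- slim2 (a point): centre of the floor of a square well 44 x 44 mm, 54 deep, for a slim can; the floor is 30 mm above the bench, the rim 84. Moves with the rack; axes as the chest's. Wells 0, 1, 2 run from the front panel backwards, 57 mm apart; the slim row is the left-hand one seen from the robot, the two rows 92 mm apart.
- can0: wide spray can, white, steel seams at foot and shoulder, white nozzle on top: 45 mm dia x 155 mm high over all. Its straight body, to be gripped, reaches 128 mm above the foot; above it a shoulder and the nozzle, 25 mm dia. Starts standing on the bench. Origin: centre of its foot; z is its axis, up. About 0.3 kg, bottom-heavy. May be absent (None).
- slimcan0: slim spray can, white, steel seams at foot and shoulder, white nozzle on top: 38 mm dia x 135 mm high over all. Its straight body, to be gripped, reaches 110 mm above the foot; above it a shoulder and the nozzle, 21 mm dia. Starts standing on the bench. Origin: centre of its foot; z is its axis, up. About 0.2 kg, bottom-heavy. May be absent (None).
- can1: wide spray can, white, steel seams at foot and shoulder, white nozzle on top: 45 mm dia x 155 mm high over all. Its straight body, to be gripped, reaches 128 mm above the foot; above it a shoulder and the nozzle, 25 mm dia. Starts standing on the bench. Origin: centre of its foot; z is its axis, up. About 0.3 kg, bottom-heavy. May be absent (None).
- slimcan1: slim spray can, white, steel seams at foot and shoulder, white nozzle on top: 38 mm dia x 135 mm high over all. Its straight body, to be gripped, reaches 110 mm above the foot; above it a shoulder and the nozzle, 21 mm dia. Starts standing on the bench. Origin: centre of its foot; z is its axis, up. About 0.2 kg, bottom-heavy. May be absent (None).
- can2: wide spray can, white, steel seams at foot and shoulder, white nozzle on top: 45 mm dia x 155 mm high over all. Its straight body, to be gripped, reaches 128 mm above the foot; above it a shoulder and the nozzle, 25 mm dia. Starts standing on the bench. Origin: centre of its foot; z is its axis, up. About 0.3 kg, bottom-heavy. May be absent (None).
- slimcan2: slim spray can, white, steel seams at foot and shoulder, white nozzle on top: 38 mm dia x 135 mm high over all. Its straight body, to be gripped, reaches 110 mm above the foot; above it a shoulder and the nozzle, 21 mm dia. Starts standing on the bench. Origin: centre of its foot; z is its axis, up. About 0.2 kg, bottom-heavy. May be absent (None).
- jar: not part of the job, leave in place: screw-lid glass jar, 60 dia x 75 high (mm). Origin: underside centre.
- wrench: not part of the job, leave in place: steel spanner 170 long, lying (mm). Origin: underside centre.
- piston: not part of the job, leave in place: engine piston 66 dia x 58 high, standing (mm). Origin: underside centre.
- rotary: not part of the job, leave in place: grey hand-held rotary tool, 175 long, 46 high, lying (mm). Origin: underside centre.
- driver: not part of the job, leave in place: screwdriver 200 long, lying (mm). Origin: underside centre.
There are look-alikes about, which are no part of the job. Leave any green, purple or turquoise look-alike of the can0 alone.

How it is judged (in metres and radians):
On the way, in this order (a step that is already met when the one before it is completed fails the run):
1. every can stands in a well of its size (((horizontal distance between can0 and wide0 below 0.008 m and z of can0 in the frame of wide0 below 0.006 m and angle between can0's own z axis and vertical below 0.15 rad) or (horizontal distance between can0 and wide1 below 0.008 m and z of can0 in the frame of wide1 below 0.006 m and angle between can0's own z axis and vertical below 0.15 rad) or (horizontal distance between can0 and wide2 below 0.008 m and z of can0 in the frame of wide2 below 0.006 m and angle between can0's own z axis and vertical below 0.15 rad)) and ((horizontal distance between slimcan0 and slim0 below 0.008 m and z of slimcan0 in the frame of slim0 below 0.006 m and angle between slimcan0's own z axis and vertical below 0.15 rad) or (horizontal distance between slimcan0 and slim1 below 0.008 m and z of slimcan0 in the frame of slim1 below 0.006 m and angle between slimcan0's own z axis and vertical below 0.15 rad) or (horizontal distance between slimcan0 and slim2 below 0.008 m and z of slimcan0 in the frame of slim2 below 0.006 m and angle between slimcan0's own z axis and vertical below 0.15 rad)) and ((horizontal distance between can1 and wide0 below 0.008 m and z of can1 in the frame of wide0 below 0.006 m and angle between can1's own z axis and vertical below 0.15 rad) or (horizontal distance between can1 and wide1 below 0.008 m and z of can1 in the frame of wide1 below 0.006 m and angle between can1's own z axis and vertical below 0.15 rad) or (horizontal distance between can1 and wide2 below 0.008 m and z of can1 in the frame of wide2 below 0.006 m and angle between can1's own z axis and vertical below 0.15 rad)) and ((horizontal distance between slimcan1 and slim0 below 0.008 m and z of slimcan1 in the frame of slim0 below 0.006 m and angle between slimcan1's own z axis and vertical below 0.15 rad) or (horizontal distance between slimcan1 and slim1 below 0.008 m and z of slimcan1 in the frame of slim1 below 0.006 m and angle between slimcan1's own z axis and vertical below 0.15 rad) or (horizontal distance between slimcan1 and slim2 below 0.008 m and z of slimcan1 in the frame of slim2 below 0.006 m and angle between slimcan1's own z axis and vertical below 0.15 rad)) and ((horizontal distance between can2 and wide0 below 0.008 m and z of can2 in the frame of wide0 below 0.006 m and angle between can2's own z axis and vertical below 0.15 rad) or (horizontal distance between can2 and wide1 below 0.008 m and z of can2 in the frame of wide1 below 0.006 m and angle between can2's own z axis and vertical below 0.15 rad) or (horizontal distance between can2 and wide2 below 0.008 m and z of can2 in the frame of wide2 below 0.006 m and angle between can2's own z axis and vertical below 0.15 rad)) and ((horizontal distance between slimcan2 and slim0 below 0.008 m and z of slimcan2 in the frame of slim0 below 0.006 m and angle between slimcan2's own z axis and vertical below 0.15 rad) or (horizontal distance between slimcan2 and slim1 below 0.008 m and z of slimcan2 in the frame of slim1 below 0.006 m and angle between slimcan2's own z axis and vertical below 0.15 rad) or (horizontal distance between slimcan2 and slim2 below 0.008 m and z of slimcan2 in the frame of slim2 below 0.006 m and angle between slimcan2's own z axis and vertical below 0.15 rad))), for 0.3 s.
2. the rack is home in its detent (all of step 1 and value of joint tray above 0.201 m), for 0.3 s.
3. the door is shut on its catch (all of step 2 and value of joint door below 0.02 rad), for 0.3 s.
At the end, for the whole second after the job is handed in: every can present stands in a well of its size (centre within 8 mm of the well's, foot within 6 mm of its floor, tilted less than 0.15 rad), the rack is home (within 4 mm of its end stop) and the door shut (below 0.02 rad) (all of step 3); the robot touches nothing.
It fails at once if the jar was displaced by more than 5 cm (distance of jar from where it was at the start of the episode above 0.05 m).
It fails at once if the wrench was displaced by more than 5 cm (distance of wrench from where it was at the start of the episode above 0.05 m).
It fails at once if the piston was displaced by more than 5 cm (distance of piston from where it was at the start of the episode above 0.05 m).
It fails at once if the rotary was displaced by more than 5 cm (distance of rotary from where it was at the start of the episode above 0.05 m).
It fails at once if the driver was displaced by more than 5 cm (distance of driver from where it was at the start of the episode above 0.05 m).
Of can0, slimcan0, can1, slimcan1, can2, slimcan2 only 4 to 6 are there at a start; the rules pass over those that are not, and their reading is None.
At some moment in a run one of can0, slimcan0, can1, slimcan1, can2, slimcan2 may be knocked a few centimetres aside while the robot is not near it.
It also fails if it takes over 210 s, if anything falls off the work surface, if the arm or the gripper's body presses on something with over 40 N, if the wrist force passes 120 N, or if a joint passes its speed limit or range.

## Robot

A 7-joint arm with a two-finger parallel gripper is mounted at the origin on the work surface. World frame = base frame: x ahead of the robot, y to its left, z up, the work surface at z = 0. Lengths are in m, angles in degrees, forces in N, time in s.
With the tool pointing down it reaches from about 0.35 to 0.9 m from the base axis. Payload 7.2 kg.
Tool frame: the origin (TCP) lies at the very end of the fingers, on their centre line; the grasp point (between the pads) lies 19 mm behind it; z points along the fingers, y is the line along which they close (so a half turn about z gives the same grasp; the last joint's range is limited). The gripper opens to 85 mm and grips with 20 to 120 N. Pads are 22 mm wide; open, the fingers measure 114 mm over their backs; the gripper's body (76 mm by 85 mm) begins 54 mm behind the grasp point. The pads swing forward as they close: fully open they stand 13 mm farther back than shut.
Start: joints at [-72.319, 23.554, -0.728, 91.456, 0.321, 64.991, -4.71], TCP at [0.23, 0.581, 0.231] pointing down, gripper open.
Joint ranges: [-169.25, 169.25], [-16.82, 113.86], [-84.01, 82.57], [7.8, 145.47], [-59.2, 239.2], [7.22, 106.19], [-163.78, 163.78]. Speed limits (degrees/s): [136.94, 136.94, 172.46, 172.46, 180, 180, 180].

## Interface

Orientations are given as [roll, pitch, yaw] about the fixed x, y, z axes, in that order (R = Rz(yaw) Ry(pitch) Rx(roll)).
In Python, from workcell import r gives the robot as it stands. The module is installed in compiled form; this text tells all that it offers.
- The arm moves only by the shell command python3 -m inch 'ROWS' [FORCE]. ROWS is JSON, a list of rows, each a list of 7 numbers: the turn, a rotation vector about the tool's x, y, z in units of pi rad (1.0 is pi rad), then the shift along the tool's x, y, z in units of 200 mm (1.0 is 200 mm), then the opening, from -1 (shut) to 1 (fully open). A call has 1 to 20 rows; each row shifts and turns the commanded pose from where the row before left it, along the tool's axes as they then stand; what a row does not reach is not made up. A row lasts 1/12 s, in which the tool goes at most 41.7 mm and 7.16 degrees, less where a joint would pass 70% of its speed; a pose out of reach is approached as far as the arm can. A call with a number of a shift or a turn outside -1 to 1 is refused whole. A call with a gripper value outside its range is refused whole. The fingers move at their own pace and stop on an object; FORCE is the grip in N (left out, the last holds). Time passes only in rows, so rows that do not move let the fingers close. It gives the time, the measured TCP pose, the force, the opening and the grip force at its end, in the units of the state.
- r.get_state(): the state, without advancing time (a new reading comes with each control period).
- r.capture(name): name is "side" or "top" or "wrist"; returns (picture, depth): 384x512x3 uint8, red, green, blue; 384x512 float32, m along the optical axis (not along the pixel's ray), 0 where there is no reading.
- r.get_calibration(name): a dict with "fx", "fy", "cx", "cy" (pixels), "k1" (the pictures are not rectified: a ray, as slopes to the right and down, at radius r is drawn at 1 + k1 r^2 times it, then the intrinsics apply), "world_to_cam" (4x4, takes a point from world to camera coordinates). Camera axes: x right, y up, looking along -z (the intrinsics and any distortion apply to the point x, -y, -z); pixel columns grow to the right and rows downward; lengths in m; the calibration is good to about 2 mm. A picture is of the moment at which its call begins: read the wrist's pose just before it. get_calibration takes no time and is no camera call; for the wrist camera it gives the pose at the moment of the call.
- r.close_job(): hands the job in; it is judged then, once.
The state is a dict: "t": time; "qpos": joint angles; "joint_velocities": joint speeds; "tau": joint torques, N m; "position": TCP position; "ee_rot": TCP orientation; "wrist_force": force on the tool from outside, world axes, zero at the start; "ft_torque": the same for the moment, N m; "finger_gap": opening from 0.0 (shut) to 1.0 (fully open); "gripper_force": force on a finger pad.
Only numpy, scipy, OpenCV 4.12 (cv2) and the standard library are available. Lean on these libraries where they do the work, as an engineer would, in place of code of your own. Each camera call takes 0.05 s, during which the arm holds its last target. There are 200 camera calls.

## Working session

There is one attempt and no reset: what is moved stays moved. The work goes in short steps, Python scripts to look and compute and a shell command to move; the robot and the scene stay as the last step left them, time stands still between calls to the robot, and variables do not carry over. Pictures are saved under pics/ and viewed, at most 14 in all, crops included, and the job is handed in when it is done.

```bash
mkdir -p pics
cat > h.py <<'E'
import numpy as np, cv2
from workcell import r
def shot(n,f=None):
    c=r.get_calibration(n); p,d=r.capture(n)
    if f: cv2.imwrite('pics/'+f,cv2.cvtColor(p,cv2.COLOR_RGB2BGR))
    np.savez('last_%s.npz'%n,p=p,d=d,c=np.array([c],dtype=object))
    return p,d,c
def load(n):
    z=np.load('last_%s.npz'%n,allow_pickle=True); return z['p'],z['d'],z['c'][0]
def ray(c,u,v):
    K=np.array([[c['fx'],0,c['cx']],[0,c['fy'],c['cy']],[0,0,1.]])
    x=np.array([(u-c['cx'])/c['fx'],(v-c['cy'])/c['fy']]);y=x.copy()
    for _ in range(30): y=x/(1+c['k1']*(y@y))
    T=np.linalg.inv(np.array(c['world_to_cam'])); 
    return T[:3,3],T[:3,:3]@np.array([y[0],-y[1],-1.])
def onz(c,u,v,z):
    o,d=ray(c,u,v); return o+d*(z-o[2])/d[2]
def dep(c,u,v,D):
    o,d=ray(c,u,v); return o+d*D
def proj(c,P):
    q=np.array(c['world_to_cam'])@np.append(P,1); s=np.array([q[0],-q[1]])/-q[2]
    s=s*(1+c['k1']*(s@s)); return c['fx']*s[0]+c['cx'],c['fy']*s[1]+c['cy']
E
python3 - <<'E'
from h import *
for n in ['top','side','wrist']:
    p,d,c=shot(n,n+'0.png'); print(n,np.round(np.linalg.inv(np.array(c['world_to_cam']))[:3],3).tolist(),c['fx'],c['k1'])
print(r.get_state())
E
```

```text
top [[0.018, 0.998, -0.054, 0.423], [-0.999, 0.016, -0.03, 0.031], [-0.029, 0.055, 0.998, 1.224]] 371.8065989561776 -0.046092770317306755
side [[0.83, 0.281, -0.482, -0.133], [-0.558, 0.42, -0.715, -0.843], [0.002, 0.863, 0.505, 0.735]] 425.4227381076911 -0.13168664313588546
wrist [[0.367, -0.891, -0.267, 0.161], [0.93, 0.351, 0.106, 0.608], [-0.001, -0.288, 0.958, 0.372]] 312.8086612656015 -0.03191263993724331
{'t': 0.15, 'qpos': array([-72.3159031 ,  23.59196568,  -0.72955761,  91.49081353,
         0.32145356,  64.98905214,  -4.70983045]), 'joint_velocities': array([ 0.00309123, -0.20193362,  0.03969686, -0.17287893,  0.01520874,
        0.04481426,  0.01424491]), 'tau': array([ 1.70450039e-03, -6.01036978e+01,  6.82965238e-01, -2.99648148e+01,
        1.40053421e-02,  7.75783643e-03, -3.20683085e-06]), 'position': array([0.22988264, 0.58080477, 0.23063507]), 'ee_rot': array([-1.79930388e+02,  4.89896554e-03,  1.58410926e+02]), 'wrist_force': array([ 0.37227395, -0.54139979,  0.49732322]), 'ft_torque': array([0.00261944, 0.01192545, 0.03300969]), 'gripper_force': 0.0, 'finger_gap': 0.9966615887555214}
```

View pics/top0.png

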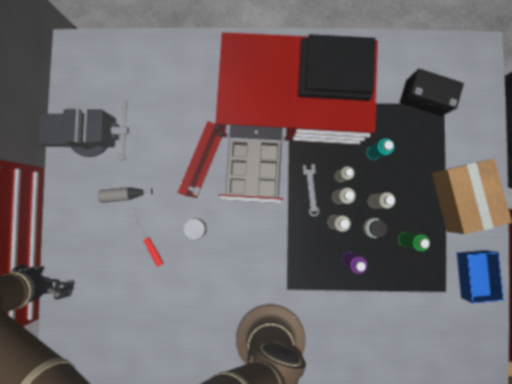

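View pics/side0.png

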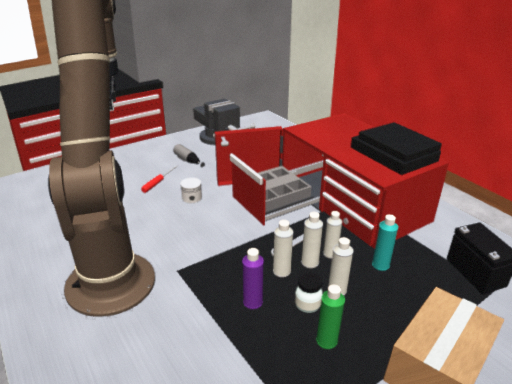

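Top view: white-capped cans at (345,173), (345,196), (340,223) and (382,200). Look-alikes: turquoise (385,147), green (420,242), purple (358,264). The jar is at (376,228), the wrench at (311,190), the piston at (195,229) and the rack at (255,165). The side view shows four white cans at (283,250), (312,240), (333,235) and (341,268). I'll enlarge to confirm and measure.

Run:
```python
from h import *
p,d,c=load('top'); s,sd,sc=load('side')
a=cv2.resize(p[150:275,290:440],None,fx=4,fy=4,interpolation=2)[:, :]
b=cv2.resize(s[195:355,230:410],None,fx=3,fy=3,interpolation=2)
H=max(a.shape[0],b.shape[0]); im=np.zeros((H,a.shape[1]+b.shape[1],3),np.uint8)
im[:a.shape[0],:a.shape[1]]=a; im[:b.shape[0],a.shape[1]:]=b
im=cv2.resize(im,None,fx=.69,fy=.69); print(im.shape)
cv2.imwrite('pics/crop1.png',im[:,:,::-1])
for (u,v) in [(345,173),(345,196),(340,223),(382,200),(376,228),(385,147),(420,242),(358,264),(400,180),(255,165),(195,229)]:
    D=d[v-1:v+2,u-1:u+2]; print(u,v,np.round(dep(c,u,v,np.median(D)),3))
for (u,v) in [(284,226),(314,215),(334,215),(344,241)]:
    D=sd[v-1:v+2,u-1:u+2]; print('s',u,v,np.round(dep(sc,u,v,np.median(D)),3))
# rack depth map, height
for v in range(120,206,3):
    print(v,[int(1000*dep(c,u,v,d[v,u])[2]) for u in range(214,292,4)])
```

```text
(345, 787, 3)
345 173 [ 0.529 -0.208  0.131]
345 196 [ 0.461 -0.204  0.151]
340 223 [ 0.383 -0.19   0.152]
382 200 [ 0.452 -0.316  0.133]
376 228 [ 0.367 -0.316  0.075]
385 147 [ 0.605 -0.32   0.149]
420 242 [ 0.332 -0.422  0.147]
358 264 [ 0.268 -0.242  0.154]
400 180 [ 0.522 -0.418 -0.   ]
255 165 [0.554 0.058 0.085]
195 229 [0.353 0.244 0.057]
s 284 226 [ 0.376 -0.212  0.151]
s 314 215 [ 0.463 -0.217  0.152]
s 334 215 [ 0.526 -0.224  0.132]
s 344 241 [ 0.45  -0.335  0.154]
120 [-5, 201, 199, 204, 201, 203, 200, 200, 202, 200, 201, 200, 202, 202, 203, 199, 204, 199, 199, 201]
123 [200, 198, 203, 200, 201, 201, 204, 206, 201, 202, 198, 200, 203, 201, 204, 1224, 201, 200, 200, 201]
126 [193, 161, 133, 32, 27, 5, 1224, 3, 3, 0, 6, 5, 191, 191, 190, 201, 199, 202, 201, 201]
129 [112, 151, 120, 47, 7, 3, 10, 8, 8, 0, 5, 1, 6, 5, 1, 6, 3, 4, 45, 171]
132 [67, 86, 72, 43, 3, 10, -2, 7, 1, 2, 2, 5, 6, 4, 5, 3, 0, -1, 18, 131]
135 [49, 17, 55, 13, 4, 7, 3, 5, 5, 7, 2, 4, 7, 2, 7, 7, 5, 5, 30, 85]
138 [30, 10, 0, -5, 0, 0, -4, 3, 0, 4, 5, 4, 2, 2, 0, 5, 8, 34, 33, -4]
141 [11, 17, -1, -2, 80
[... 1107 characters left out ...]
 27, 33, 44, 58, 80, -1, -1, 0]
183 [-4, 0, 0, 50, 85, 27, 23, 27, 80, 85, 84, 81, 27, 30, 28, 28, 21, 0, 0, 0]
186 [-2, 0, 4, 49, 82, 27, 31, 27, 83, 82, 82, 85, 28, 28, 32, 26, 32, -3, -2, -4]
189 [0, -5, -1, 48, 74, 25, 32, 25, 85, 85, 83, 79, 28, 28, 24, 29, 49, 0, 0, 0]
192 [2, -4, 0, 85, 65, 29, 30, 27, 81, 79, 86, 83, 28, 30, 30, 29, 55, 0, 0, -2]
195 [0, 164, 163, 165, 162, 162, 159, 161, 85, 85, 79, 81, 30, 26, 27, 28, 54, 0, 2, 4]
198 [2, -1, 170, 170, 173, 171, 175, 167, 170, 173, 168, 170, 167, 162, 163, 167, 164, 160, 0, 0]
201 [0, 0, -1, 2, 0, -1, -3, 2, 0, -3, 153, 169, 169, 169, 168, 169, 173, -1, 0, -5]
204 [0, 2, 1, -4, -1, -2, 1, -1, 0, 1, -1, 0, 0, -7, 0, 0, -1, 0, -1, 0]
```

View pics/crop1.png

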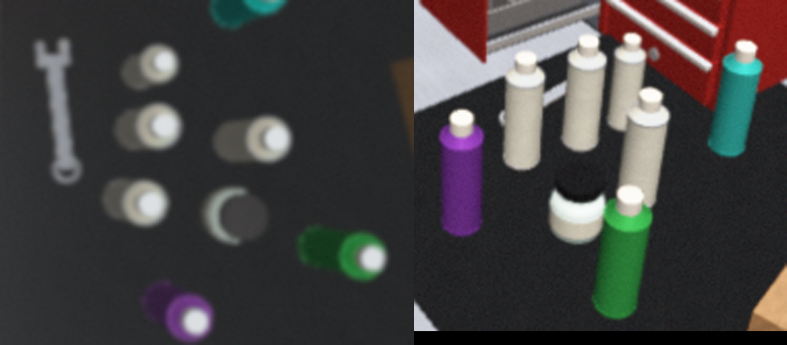

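Three wide cans, A (348,196), B (343,223) and C (387,200), all have tops at 0.152–0.154 m. The slim can S (348,172) tops out at 0.132 m. All four are white, and the purple, green and turquoise ones aren't part of the job. Next I'll measure them precisely.

```bash
cat >> h.py <<'E'
def cloud(p,d,c):
    v,u=np.mgrid[0:384,0:512]; K=np.array([[c['fx'],0,c['cx']],[0,c['fy'],c['cy']],[0,0,1.]])
    pts=np.stack([u,v],-1).reshape(-1,1,2).astype(np.float64)
    y=cv2.undistortPoints(pts,K,np.array([c['k1'],0,0,0,0.]))[:,0]
    T=np.linalg.inv(np.array(c['world_to_cam']))
    dirs=np.c_[y[:,0],-y[:,1],-np.ones(len(y))]@T[:3,:3].T
    X=T[:3,3]+dirs*d.reshape(-1,1); X[d.ravel()<=0]=np.nan
    return X.reshape(384,512,3),T[:3,3],dirs.reshape(384,512,3)
def white(p):
    q=p.astype(int); return (q.min(2)>85)&(q.max(2)-q.min(2)<45)
def nozzles(n,zlo,zhi,box):
    p,d,c=load(n) ; X,o,dr=cloud(p,d,c)
    m=(X[...,2]>zlo)&(X[...,2]<zhi)&(X[...,0]>box[0])&(X[...,0]<box[1])&(X[...,1]>box[2])&(X[...,1]<box[3])&(p.min(2)>110)
    k,l,st,ce=cv2.connectedComponentsWithStats(m.astype(np.uint8))
    return [(np.round(ce[i],1).tolist(),int(st[i,4]),np.round(np.nanmedian(X[l==i],0),4).tolist()) for i in range(1,k) if st[i,4]>3]
E
python3 - <<'E'
from h import *
for n in ['top','side']:
    for z in [(.122,.142),(.143,.162)]:
        print(n,z); [print('  ',q) for q in nozzles(n,*z,(.3,.6,-.42,-.12))]
# body circle fit
from scipy.optimize import least_squares
p,d,c=load('side');X,_,_=cloud(p,d,c); w=white(p)
for nm,xy,R in [('A',(.463,-.213),.0225),('B',(.383,-.2),.0225),('C',(.452,-.33),.0225),('S',(.529,-.216),.019)]:
    m=w&(X[...,2]>.03)&(X[...,2]<.1)&(np.hypot(X[...,0]-xy[0],X[...,1]-xy[1])<.035); P=X[m][:,:2]
    f=least_squares(lambda q:np.hypot(*(P-q).T)-R,np.array(xy)+[.01,.01],loss='soft_l1',f_scale=.002); print(nm,len(P),f.x.round(4),np.median(abs(f.fun)).round(4))
# rack holes
p,d,c=load('top');X,o,dr=cloud(p,d,c)
P84=o+dr*((.084-o[2])/dr[...,2])[...,None]
m=(X[...,2]<.072)&(P84[...,0]>.46)&(P84[...,0]<.645)&(P84[...,1]>-.04)&(P84[...,1]<.15)
k,l,st,ce=cv2.connectedComponentsWithStats(m.astype(np.uint8),connectivity=4)
for i in range(1,k):
    if st[i,4]>40:
        r_=cv2.minAreaRect(P84[l==i][:,:2].astype(np.float32)*1000); print(ce[i].round(1),st[i,4],np.round(r_[0],1),np.round(r_[1],1),round(r_[2],1))
m=(X[...,2]>.076)&(X[...,2]<.092)&(X[...,0]>.45)&(X[...,0]<.66)&(X[...,1]>-.05)&(X[...,1]<.15)
print('block',cv2.minAreaRect(X[m][:,:2].astype(np.float32)*1000))
m=(X[...,2]>.164)&(X[...,2]<.18)&(X[...,0]>.4)&(X[...,0]<.5)&(X[...,1]>-.06)&(X[...,1]<.17)
print('lip',cv2.minAreaRect(X[m][:,:2].astype(np.float32)*1000))
m=(X[...,2]>.195)&(X[...,2]<.21)&(X[...,0]>.55)
pp=X[m][:,:2].astype(np.float32)*1000;print('chest+',cv2.minAreaRect(pp))
# chest front edge vs y
for y in np.arange(-.3,.14,.04):
    q=m&(abs(X[...,1]-y)<.005); print(round(y,2),np.nanmin(X[q][:,0]).round(4) if q.any() else None)
m=(X[...,2]>.190)&(X[...,2]<.21)&(X[...,1]>.1)&(X[...,0]<.65)&(X[...,0]>.4)
print('door',cv2.minAreaRect(X[m][:,:2].astype(np.float32)*1000))
E
```

```text
top (0.122, 0.142)
   ([347.9, 172.0], 44, [0.5323, -0.2164, 0.1334])
   ([346.2, 195.4], 122, [0.4634, -0.2097, 0.1313])
   ([385.5, 200.1], 131, [0.4516, -0.3241, 0.1313])
   ([341.3, 223.0], 125, [0.3829, -0.1968, 0.1321])
top (0.143, 0.162)
   ([348.0, 195.0], 65, [0.464, -0.2122, 0.1527])
   ([389.0, 199.7], 64, [0.4517, -0.3294, 0.1537])
   ([343.0, 223.4], 59, [0.3833, -0.1983, 0.1531])
side (0.122, 0.142)
   ([335.2, 214.6], 58, [0.5308, -0.2242, 0.1328])
   ([313.3, 224.3], 157, [0.4544, -0.2267, 0.1308])
   ([386.2, 223.5], 4, [0.5993, -0.3315, 0.1394])
   ([283.2, 232.8], 167, [0.3734, -0.2122, 0.13])
   ([342.6, 251.2], 191, [0.4422, -0.3426, 0.1307])
   ([321.3, 296.5], 6, [0.3134, -0.4162, 0.1267])
side (0.143, 0.162)
   ([313.8, 216.3], 68, [0.4606, -0.2199, 0.1516])
   ([386.8, 220.8], 10, [0.5995, -0.3309, 0.1463])
   ([283.5, 224.3], 79, [0.379, -0.2062, 0.1517])
   ([343.7, 242.3], 92, [0.4476, -0.3363, 0.1527])
A 384 [ 0.4651 -0.2154] 0.0008
B 389 [ 0.3831 -0.201 ] 0.0007
C 403 [ 0.4524 -0.3322] 0.0007
S 287 [ 0.5084 -0.2417] 0.0039
[266.  159.1] 822 [552.9  55.3]
[... 167 characters left out ...]
8. 169.] 264 [542.8  17.6] [49.5 49.2] 0.8
[237.3 185.5] 193 [490.4 112.1] [40.1 43.1] 0.9
[266.8 187.3] 269 [487.2  19.8] [49.2 49.1] 0.9
block ((561.2282104492188, 48.68029022216797), (186.86288452148438, 203.21026611328125), 87.47593688964844)
lip ((450.10357666015625, 70.2822494506836), (180.38316345214844, 14.744769096374512), 87.67194366455078)
chest+ ((728.6080932617188, -25.92083740234375), (506.8425598144531, 376.25677490234375), 87.77774810791016)
-0.3 None
-0.26 0.64
-0.22 0.6409
-0.18 0.6426
-0.14 0.6444
-0.1 0.6422
-0.06 0.6481
-0.02 0.6508
0.02 0.6513
0.06 0.6537
0.1 0.6548
door ((555.1826782226562, 221.7211151123047), (25.016359329223633, 209.4517059326172), 68.86151123046875)
```

```bash
python3 -m inch '[[0,0,-0.0358,0,0,0,1],[0,0,-0.0358,0,0,0,1],[0,0,-0.0358,0,0,0,1],[0,0,0,-0.097,-0.159,-0.0094,1],[0,0,0,-0.097,-0.159,-0.0094,1],[0,0,0,-0.097,-0.159,-0.0094,1],[0,0,0,-0.097,-0.159,-0.0094,1],[0,0,0,-0.097,-0.159,-0.0094,1],[0,0,0,-0.097,-0.159,-0.0094,1],[0,0,0,-0.097,-0.159,-0.0094,1],[0,0,0,-0.097,-0.159,-0.0094,1],[0,0,0,-0.097,-0.159,-0.0094,1],[0,0,0,-0.097,-0.159,-0.0094,1],[0,0,0,-0.097,-0.159,-0.0094,1],[0,0,0,-0.097,-0.159,-0.0094,1],[0,0,0,-0.097,-0.159,-0.0094,1],[0,0,0,-0.097,-0.159,-0.0094,1],[0,0,0,-0.097,-0.159,-0.0094,1],[0,0,0,-0.097,-0.159,-0.0094,1],[0,0,0,0,0,0,1]]' 40
cat >> h.py <<'E'
def delta(target,yaw=None,rows=None):
    s=r.get_state(); from scipy.spatial.transform import Rotation as Ro
    M=Ro.from_euler('xyz',s['ee_rot'],degrees=True).as_matrix()
    t=M.T@(np.array(target)-s['position'])/.2
    n=int(np.ceil(np.linalg.norm(t)*200/38)); print('at',s['position'].round(4),s['ee_rot'].round(2),'tool units',t.round(3),'rows',n,(t/n).round(4))
E
python3 - <<'E'
from h import *
print(r.get_state()['position'],r.get_state()['ee_rot'])
p,d,c=shot('wrist','w1.png');X,o,dr=cloud(p,d,c)
print('cam',o)
P84=o+dr*((.084-o[2])/dr[...,2])[...,None]
m=(X[...,2]<.074)&(P84[...,0]>.44)&(P84[...,0]<.645)&(P84[...,1]>-.04)&(P84[...,1]<.15)
k,l,st,ce=cv2.connectedComponentsWithStats(m.astype(np.uint8),connectivity=4)
for i in range(1,k):
    if st[i,4]>100:
        r_=cv2.minAreaRect(P84[l==i][:,:2].astype(np.float32)*1000); print(ce[i].round(1),st[i,4],np.round(r_[0],1),np.round(r_[1],1),round(r_[2],1),np.nanmedian(X[l==i][:,2]).round(4))
m=(X[...,2]>.076)&(X[...,2]<.092)&(X[...,0]>.48)&(X[...,0]<.6)&(X[...,1]>-.0)&(X[...,1]<.1);print('rim z',np.nanmedian(X[m][:,2]))
E
```

```text
t: 1.82
position: [0.5228, 0.0527, 0.2618]
ee_rot: [-179.8, 0.1, 177.2]
wrist_force: [-1.4, -0.8, 0.9]
finger_gap: 0.998
gripper_force: 0.0
[0.52279687 0.05266185 0.26184874] [-1.79815952e+02  1.41282152e-01  1.77220732e+02]
cam [0.44872277 0.05666628 0.40281155]
[329.1  86.2] 158 [440.2 115.2] [69.   2.8] 87.6 -0.0014
[233.4 207. ] 6551 [550.4  55. ] [190.  189.2] 90.0 -0.0002
[227.7 136.8] 2375 [486.   21.2] [49.7 48.4] 87.2 0.029
[315.4 136.4] 1741 [490.  110.3] [42.3 42.4] 87.8 0.0292
[229.  189.8] 1930 [541.8  18.1] [48.  46.6] 87.3 0.0293
[312.9 189.9] 1457 [545.9 107.7] [42.1 40. ] 87.3 0.0297
[231.3 237.5] 1682 [597.7  16.5] [49.2 46.5] 87.3 0.0303
[310.7 237.4] 1198 [601.1 105.3] [42.1 37.9] 87.3 0.0381
rim z 0.08250844485751246
```

View pics/w1.png

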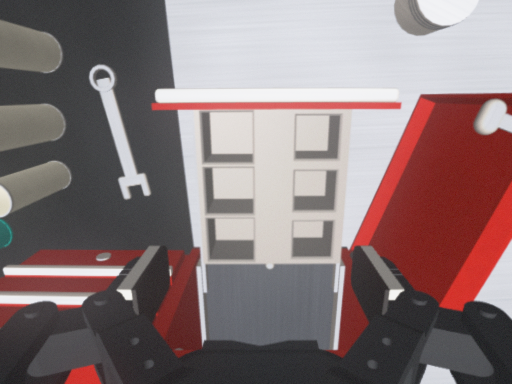

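The wrist view shows all six wells empty, with rims at (228,137), (229,190) and (231,237) on the right and (315,136), (313,190) and (311,237) on the left. It agrees with the top view to about 1 mm: rim z 0.083, floor 0.029. Now I'll look at the cans with the wrist camera.

Run:
```python
from h import *
delta((.47,-.25,.27))
```

```text
at [0.5213 0.0562 0.2614] [-1.7991e+02  4.0000e-02  1.7734e+02] tool units [ 0.185 -1.541 -0.041] rows 9 [ 0.0206 -0.1713 -0.0045]
```

```bash
python3 -m inch '[[0,0,0,0.02,-0.171,-0.0045,1],[0,0,0,0.02,-0.171,-0.0045,1],[0,0,0,0.02,-0.171,-0.0045,1],[0,0,0,0.02,-0.171,-0.0045,1],[0,0,0,0.02,-0.171,-0.0045,1],[0,0,0,0.02,-0.171,-0.0045,1],[0,0,0,0.02,-0.171,-0.0045,1],[0,0,0,0.02,-0.171,-0.0045,1],[0,0,0,0.02,-0.171,-0.0045,1],[0,0,0,0,0,0,1],[0,0,0,0,0,0,1]]' | head -3
cat >> h.py <<'E'
def circfit(P,R,x0):
    from scipy.optimize import least_squares
    f=least_squares(lambda q:np.hypot(*(P-q).T)-R,x0,loss='soft_l1',f_scale=.002); return f.x.round(4),len(P),np.median(abs(f.fun)).round(4)
def cans(views=('top','wrist'),fresh=True):
    for n in views:
        if fresh: shot(n)
        for z in [(.122,.141),(.143,.162)]:
            p,d,c=load(n); X,o,dr=cloud(p,d,c)
            for q in nozzles(n,*z,(.3,.62,-.42,-.12)):
                if q[1]<20: continue
                h=.133 if z[0]<.13 else .153
                g=onz(c,*q[0],h)[:2].round(4); print(n,z[0],q,'ray',g)
E
python3 - <<'E'
from h import *
cans()
E
```

```text
t: 2.78
position: [0.4714, -0.2465, 0.2693]
ee_rot: [180.0, -0.0, 177.6]
top 0.122 ([348.0, 172.0], 45, [0.5324, -0.2167, 0.1329]) ray [ 0.5323 -0.2167]
top 0.122 ([345.3, 196.3], 103, [0.4587, -0.2055, 0.1314]) ray [ 0.4609 -0.209 ]
top 0.122 ([341.2, 223.0], 127, [0.383, -0.1954, 0.1309]) ray [ 0.3828 -0.1975]
top 0.143 ([387.9, 144.9], 56, [0.6107, -0.3269, 0.1525]) ray [ 0.6109 -0.3275]
top 0.143 ([347.8, 195.5], 53, [0.4613, -0.2109, 0.1533]) ray [ 0.4626 -0.2118]
top 0.143 ([343.0, 223.5], 60, [0.3822, -0.1984, 0.1535]) ray [ 0.3822 -0.1985]
wrist 0.122 ([302.9, 77.6], 1513, [0.3838, -0.2072, 0.1304]) ray [ 0.3828 -0.205 ]
wrist 0.122 ([168.3, 159.9], 1211, [0.445, -0.3236, 0.1304]) ray [ 0.4479 -0.3261]
wrist 0.122 ([288.4, 167.6], 1202, [0.4568, -0.2198, 0.1303]) ray [ 0.4593 -0.2182]
wrist 0.122 ([286.2, 239.4], 394, [0.5302, -0.2213, 0.1332]) ray [ 0.5303 -0.2212]
wrist 0.122 ([185.8, 309.5], 70, [0.6013, -0.3251, 0.1386]) ray [ 0.6069 -0.3276]
wrist 0.143 ([308.9, 75.2], 836, [0.3823, -0.203, 0.1534]) ray [ 0.3823 -0.203 ]
wrist 0.143 ([156.4, 168.7], 726, [0.4515, -0.331, 0.1532]) ray [ 0.4514 -0.331 ]
wrist 0.143 ([292.0, 176.7], 675, [0.4628, -0.217, 0.1535]) ray [ 0.4629 -0.217 ]
wrist 0.143 ([181.0, 322.1], 497, [0.6068, -0.3282, 0.1529]) ray [ 0.6065 -0.3279]
```

Run:
```python
from h import *
delta((.4635,-.216,.098))
```

```text
at [ 0.4724 -0.2439  0.2691] [ 1.7993e+02 -3.0000e-02  1.7783e+02] tool units [0.049 0.137 0.856] rows 5 [0.0098 0.0273 0.1711]
```

```bash
python3 -m inch '[[0,0,0,0.049,0.137,0,1],[0,0,0,0,0,0.19,1],[0,0,0,0,0,0.19,1],[0,0,0,0,0,0.19,1],[0,0,0,0,0,0.18,1],[0,0,0,0,0,0.106,1],[0,0,0,0,0,0,1],[0,0,0,0,0,0,1]]'
python3 - <<'E'
from h import *
delta((.4635,-.216,.098))
E
```

```text
t: 3.55
position: [0.4632, -0.2161, 0.0977]
ee_rot: [179.9, -0.1, 177.9]
wrist_force: [-0.3, -0.8, 0.8]
finger_gap: 0.999
gripper_force: 0.0
at [ 0.4632 -0.2161  0.0977] [ 1.7994e+02 -1.4000e-01  1.7787e+02] tool units [-0.002  0.    -0.001] rows 1 [-0.0016  0.0003 -0.0013]
```

Close, then lift 0.15 m.

```bash
python3 -m inch '[[0,0,0,0,0,0,-1],[0,0,0,0,0,0,-1],[0,0,0,0,0,0,-1],[0,0,0,0,0,0,-1],[0,0,0,0,0,0,-1],[0,0,0,0,0,0,-1],[0,0,0,0,0,0,-1],[0,0,0,0,0,0,-1],[0,0,0,0,0,-0.15,-1],[0,0,0,0,0,-0.15,-1],[0,0,0,0,0,-0.15,-1],[0,0,0,0,0,-0.15,-1],[0,0,0,0,0,-0.15,-1],[0,0,0,0,0,0,-1]]' 40
python3 - <<'E'
from h import *
delta((.5999,.0156,.2475))
E
```

```text
t: 4.72
position: [0.4657, -0.2193, 0.2545]
ee_rot: [-179.9, 0.6, 177.7]
wrist_force: [1.4, -0.8, -1.7]
finger_gap: 0.516
gripper_force: 42.4
at [ 0.4657 -0.2193  0.2545] [-179.9     0.55  177.71] tool units [-0.623  1.201  0.039] rows 8 [-0.0779  0.1501  0.0049]
```

```bash
python3 -m inch '[[0,0,0,-0.078,0.149,0,-1],[0,0,0,-0.078,0.149,0,-1],[0,0,0,-0.078,0.149,0,-1],[0,0,0,-0.078,0.149,0,-1],[0,0,0,-0.078,0.149,0,-1],[0,0,0,-0.078,0.149,0,-1],[0,0,0,-0.078,0.149,0,-1],[0,0,0,-0.078,0.149,0,-1],[0,0,0,0,0,0,-1],[0,0,0,0,0,0,-1],[0,0,0,0,0,0,-1],[0,0,0,0,0,0,-1]]'
python3 - <<'E'
from h import *
delta((.5999,.0156,.16))
p,d,c=shot('wrist','w2.png'); shot('side','s2.png')
a=cv2.imread('pics/w2.png'); b=cv2.imread('pics/s2.png')[80:320,180:436]
im=np.zeros((480,800,3),np.uint8); im[:300,:400]=cv2.resize(a,(400,300)); im[:375,400:]=cv2.resize(b,(400,375)); cv2.imwrite('pics/ws2.png',im)
E
```

```text
t: 5.72
position: [0.5968, 0.014, 0.2482]
ee_rot: [-180.0, -0.0, 177.6]
wrist_force: [-0.0, 0.0, -1.5]
finger_gap: 0.514
gripper_force: 42.4
at [0.5968 0.014  0.2482] [-1.7997e+02 -2.0000e-02  1.7764e+02] tool units [-0.015  0.009  0.441] rows 3 [-0.0051  0.003   0.147 ]
```

View pics/ws2.png

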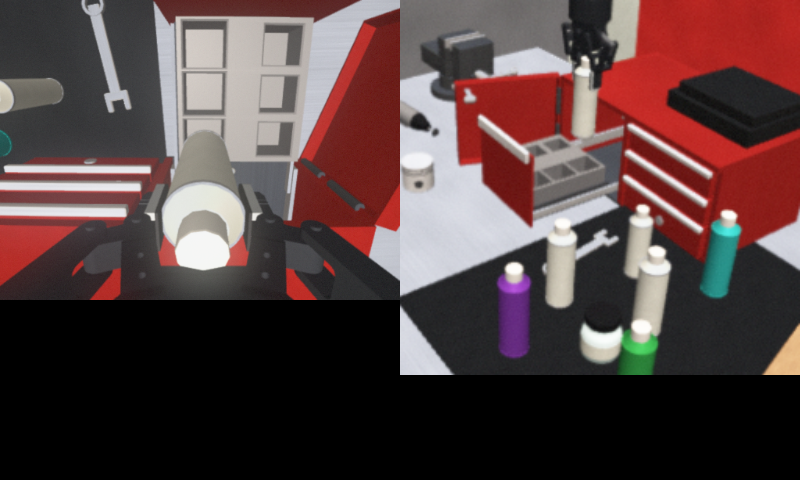

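Wrist: the held can's nozzle is at (202,250) and its foot at (205,135), just above wide2; it hangs straight. Side: the can is upright. I'll measure its axis against the wells in the same wrist frame.

```bash
cat >> h.py <<'E'
def held(R=.0225,fresh=True):
    s=r.get_state(); 
    if fresh: shot('wrist')
    p,d,c=load('wrist'); X,o,dr=cloud(p,d,c); t=s['position']
    near=white(p)&(np.hypot(X[...,0]-t[0],X[...,1]-t[1])<.04)
    zf=t[2]-.098
    for a,b in [(-.05,-.01),(-.09,-.05)] :
        m=near&(X[...,2]>t[2]+a)&(X[...,2]<t[2]+b); P=X[m][:,:2]
        print('tcp',t.round(4),'slice',a,circfit(P,R,t[:2]) if len(P)>20 else None)
    m=near&(X[...,2]>t[2]+.03); P=X[m]; z=np.nanmax(P[:,2]) if len(P) else 0; print('top z',z, 'nozzle',np.nanmedian(P[P[:,2]>z-.008],0).round(4) if len(P) else None)
def wells():
    p,d,c=load('wrist');X,o,dr=cloud(p,d,c)
    P84=o+dr*((.083-o[2])/dr[...,2])[...,None]
    m=(X[...,2]<.074)&(P84[...,0]>.44)&(P84[...,0]<.645)&(P84[...,1]>-.04)&(P84[...,1]<.15)
    k,l,st,ce=cv2.connectedComponentsWithStats(m.astype(np.uint8),connectivity=4)
    for i in range(1,k):
        if st[i,4]>100:
            r_=cv2.minAreaRect(P84[l==i][:,:2].astype(np.float32)*1000); print(ce[i].round(1),st[i,4],np.round(r_[0],1),np.round(r_[1],1),round(r_[2],1))
E
python3 - <<'E'
from h import *
held(fresh=False); wells()
E
```

```text
tcp [0.597  0.014  0.2485] slice -0.05 (array([0.597 , 0.0146]), 1294, np.float64(0.0002))
tcp [0.597  0.014  0.2485] slice -0.09 (array([0.5969, 0.015 ]), 715, np.float64(0.0002))
top z 0.3272675714092194 nozzle [0.5861 0.0144 0.322 ]
[213. 108.] 5307 [542.5 -26. ] [ 27.9 204.9] 90.0
[372.6 160.4] 2350 [553.8  99. ] [101.9 182.3] 90.0
[261.3  57. ] 3121 [487.3  19.9] [49.2 49.4] 87.7
[359.8  57.7] 2200 [491.2 110.1] [41.5 42.5] 87.1
[261.1 119.1] 2709 [543.1  17.5] [48.8 49.8] 87.7
[354.7 119.8] 1950 [546.9 107.5] [42.  43.1] 87.0
[260.2 162.1] 837 [588.6  15.5] [48.4 27.5] 87.7
[349.8 176.5] 1644 [603.1 105. ] [42.1 41.7] 87.7
```

```bash
python3 -m inch '[[0,0,0,-0.015,0.003,0,-1],[0,0,0,0,0,0.1,-1],[0,0,0,0,0,0.1,-1],[0,0,0,0,0,0.1,-1],[0,0,0,0,0,0.1,-1],[0,0,0,0,0,0.09,-1],[0,0,0,0,0,0.06,-1],[0,0,0,0,0,0.03,-1],[0,0,0,0,0,0.01,-1],[0,0,0,0,0,0,-1],[0,0,0,0,0,0,-1]]'
```

```text
t: 6.73
position: [0.601, 0.0158, 0.1312]
ee_rot: [180.0, 0.1, 177.7]
wrist_force: [-0.8, -0.3, -1.6]
finger_gap: 0.516
gripper_force: 42.3
```

```bash
python3 -m inch '[[0,0,0,0,0,0.008,-1],[0,0,0,0,0,0.004,-1],[0,0,0,0,0,0,0.5],[0,0,0,0,0,0,1],[0,0,0,0,0,0,1],[0,0,0,0,0,0,1],[0,0,0,0,0,-0.08,1],[0,0,0,0,0,-0.15,1],[0,0,0,0,0,-0.18,1],[0,0,0,0,0,-0.18,1],[0,0,0,0,0,0,1]]';python3 - <<'E'
from h import *
shot('wrist','w3.png')
p,d,c=load('wrist');X,o,dr=cloud(p,d,c)
m=white(p)&(X[...,2]>.1)&(X[...,2]<.15)&(np.hypot(X[...,0]-.6,X[...,1]-.015)<.04);print(circfit(X[m][:,:2],.0225,(.6,.015)))
m=white(p)&(X[...,2]>.16)&(np.hypot(X[...,0]-.6,X[...,1]-.015)<.04);z=np.nanpercentile(X[m][:,2],[50,90,98]);print(z)
delta((.4515,-.331,.25))
E
```

```text
t: 7.65
position: [0.6038, 0.0156, 0.2532]
ee_rot: [179.9, 0.6, 177.7]
wrist_force: [1.3, -1.2, 1.3]
finger_gap: 1.0
gripper_force: 0.0
(array([0.6017, 0.0175]), 431, np.float64(0.0002))
[0.1780515  0.18402134 0.18471769]
at [0.6026 0.0158 0.2501] [179.92   0.43 177.73] tool units [ 0.686 -1.763 -0.007] rows 10 [ 0.0686 -0.1763 -0.0007]
```

Can A is seated (top 0.1845 m). Next is can C.

```bash
python3 -m inch '[[0,0,0,0.0675,-0.176,0,1],[0,0,0,0.0675,-0.176,0,1],[0,0,0,0.0675,-0.176,0,1],[0,0,0,0.0675,-0.176,0,1],[0,0,0,0.0675,-0.176,0,1],[0,0,0,0.0675,-0.176,0,1],[0,0,0,0.0675,-0.176,0,1],[0,0,0,0.0675,-0.176,0,1],[0,0,0,0.0675,-0.176,0,1],[0,0,0,0.0675,-0.176,0,1],[0,0,0,0,0,0,1],[0,0,0,0,0,0,1]]' | head -3;python3 - <<'E'
from h import *
cans()
delta((.4515,-.331,.098))
E
```

```text
t: 8.7
position: [0.4497, -0.3326, 0.2451]
ee_rot: [-180.0, -0.1, 177.4]
top 0.122 ([348.0, 172.0], 41, [0.5322, -0.2162, 0.1332]) ray [ 0.5323 -0.2167]
top 0.122 ([385.2, 204.4], 51, [0.4374, -0.3255, 0.1294]) ray [ 0.4391 -0.3257]
top 0.122 ([341.1, 223.0], 131, [0.3829, -0.1947, 0.1319]) ray [ 0.3828 -0.1972]
top 0.143 ([387.9, 144.9], 57, [0.6106, -0.3274, 0.1532]) ray [ 0.6109 -0.3275]
top 0.143 ([343.0, 223.4], 61, [0.3833, -0.1982, 0.1536]) ray [ 0.3825 -0.1985]
wrist 0.122 ([143.6, 38.5], 107, [0.3297, -0.4134, 0.1275]) ray [ 0.3303 -0.4121]
wrist 0.122 ([408.4, 97.9], 1696, [0.3802, -0.2126, 0.1307]) ray [ 0.3809 -0.2112]
wrist 0.122 ([257.6, 184.2], 1298, [0.4437, -0.3313, 0.1302]) ray [ 0.4461 -0.3321]
wrist 0.122 ([266.3, 339.5], 68, [0.6006, -0.3305, 0.1381]) ray [ 0.6059 -0.3303]
wrist 0.143 ([430.1, 98.7], 1076, [0.3817, -0.2045, 0.1534]) ray [ 0.3817 -0.2044]
wrist 0.143 ([256.5, 196.8], 781, [0.4507, -0.3331, 0.1534]) ray [ 0.4508 -0.3331]
wrist 0.143 ([265.1, 342.6], 26, [0.599, -0.3316, 0.1444]) ray [ 0.5913 -0.3313]
at [ 0.4518 -0.3296  0.245 ] [ 1.7994e+02 -6.0000e-02  1.7777e+02] tool units [ 0.    -0.008  0.735] rows 4 [ 1.000e-04 -2.000e-03  1.838e-01]
```

```bash
python3 -m inch '[[0,0,0,0,-0.01,0.15,1],[0,0,0,0,0,0.18,1],[0,0,0,0,0,0.18,1],[0,0,0,0,0,0.15,1],[0,0,0,0,0,0.075,1],[0,0,0,0,0,0,1],[0,0,0,0,0,0,-1],[0,0,0,0,0,0,-1],[0,0,0,0,0,0,-1],[0,0,0,0,0,0,-1],[0,0,0,0,0,0,-1],[0,0,0,0,0,0,-1],[0,0,0,0,0,0,-1],[0,0,0,0,0,-0.15,-1],[0,0,0,0,0,-0.15,-1],[0,0,0,0,0,-0.15,-1],[0,0,0,0,0,-0.15,-1],[0,0,0,0,0,-0.15,-1],[0,0,0,0,0,0,-1],[0,0,0,0,0,0,-1]]'
python3 - <<'E'
from h import *
delta((.5425,.0170,.2475))
E
```

```text
t: 10.47
position: [0.4521, -0.3329, 0.2507]
ee_rot: [-179.9, 0.2, 177.7]
wrist_force: [0.4, 0.1, -3.2]
finger_gap: 0.51
gripper_force: 43.2
at [ 0.4521 -0.3329  0.2507] [-179.94    0.21  177.75] tool units [-0.383  1.766  0.015] rows 10 [-0.0383  0.1766  0.0015]
```

```bash
python3 -m inch '[[0,0,0,-0.0383,0.1755,0,-1],[0,0,0,-0.0383,0.1755,0,-1],[0,0,0,-0.0383,0.1755,0,-1],[0,0,0,-0.0383,0.1755,0,-1],[0,0,0,-0.0383,0.1755,0,-1],[0,0,0,-0.0383,0.1755,0,-1],[0,0,0,-0.0383,0.1755,0,-1],[0,0,0,-0.0383,0.1755,0,-1],[0,0,0,-0.0383,0.1755,0,-1],[0,0,0,-0.0383,0.1755,0,-1],[0,0,0,0,0,0,-1],[0,0,0,0,0,0,-1],[0,0,0,0,0,0,-1],[0,0,0,0,0,0,-1]]' | head -3;python3 - <<'E'
from h import *
held(); wells(); delta((.543,.0175,.128))
E
```

```text
t: 11.63
position: [0.5412, 0.0138, 0.248]
ee_rot: [-179.9, -0.1, 177.6]
tcp [0.5412 0.0138 0.248 ] slice -0.05 (array([0.5412, 0.0138]), 1277, np.float64(0.0002))
tcp [0.5412 0.0138 0.248 ] slice -0.09 (array([0.5411, 0.0136]), 703, np.float64(0.0002))
top z 0.32665948178219206 nozzle [0.5306 0.0142 0.3215]
[216.9 149.3] 3642 [531.9 -27. ] [ 48.5 160.7] 82.1
[383.9 200.4] 1585 [553.7 124.4] [ 51.3 182.5] 89.9
[264. 118.] 2692 [486.3  19.9] [48.8 49.6] 87.7
[357.8 118.3] 1982 [489.6 110.2] [42.4 42.3] 87.9
[265.6 161.4] 912 [533.8  17.8] [48.6 31.6] 87.7
[352.7 175.5] 1653 [546.2 107.4] [41.9 41.6] 87.7
[348.  226.8] 1347 [601.8 105. ] [41.9 39. ] 87.6
at [0.5413 0.0137 0.2483] [-1.7996e+02 -7.0000e-02  1.7761e+02] tool units [-0.008  0.02   0.601] rows 4 [-0.0021  0.005   0.1503]
```

```bash
python3 -m inch '[[0,0,0,-0.009,0.019,0,-1],[0,0,0,0,0,0.1,-1],[0,0,0,0,0,0.1,-1],[0,0,0,0,0,0.1,-1],[0,0,0,0,0,0.1,-1],[0,0,0,0,0,0.09,-1],[0,0,0,0,0,0.06,-1],[0,0,0,0,0,0.03,-1],[0,0,0,0,0,0.01,-1],[0,0,0,0,0,0.01,-1],[0,0,0,0,0,0,-1]]'
```

```text
t: 12.6
position: [0.5455, 0.0183, 0.1306]
ee_rot: [180.0, 0.2, 177.7]
wrist_force: [0.5, -1.9, 2.3]
finger_gap: 0.511
gripper_force: 44.0
```

```bash
python3 -m inch '[[0,0,0,0,0,0.004,-1],[0,0,0,0,0,0,0.5],[0,0,0,0,0,0,1],[0,0,0,0,0,0,1],[0,0,0,0,0,0,1],[0,0,0,0,0,-0.08,1],[0,0,0,0,0,-0.15,1],[0,0,0,0,0,-0.18,1],[0,0,0,0,0,-0.18,1],[0,0,0,0,0,0,1]]';python3 - <<'E'
from h import *
shot('wrist','w4.png')
p,d,c=load('wrist');X,o,dr=cloud(p,d,c)
for q in [(.543,.0175),(.6,.015)]:
    m=white(p)&(X[...,2]>.1)&(X[...,2]<.15)&(np.hypot(X[...,0]-q[0],X[...,1]-q[1])<.028)
    n=white(p)&(X[...,2]>.16)&(np.hypot(X[...,0]-q[0],X[...,1]-q[1])<.028);print(circfit(X[m][:,:2],.0225,q),np.nanpercentile(X[n][:,2],[50,90,98]))
delta((.3825,-.202,.25))
E
```

```text
t: 13.43
position: [0.5472, 0.0189, 0.253]
ee_rot: [179.9, 0.6, 177.7]
wrist_force: [0.6, -0.5, -0.0]
finger_gap: 0.998
gripper_force: 0.0
(array([0.546 , 0.0182]), 442, np.float64(0.0002)) [0.17832717 0.18394849 0.18452971]
(array([0.6049, 0.0174]), 694, np.float64(0.0003)) [0.17361082 0.18367454 0.18426843]
at [0.5461 0.019  0.2499] [179.9    0.41 177.74] tool units [ 0.774 -1.137 -0.008] rows 8 [ 0.0967 -0.1421 -0.001 ]
```

```bash
python3 -m inch '[[0,0,0,0.096,-0.141,0,1],[0,0,0,0.096,-0.141,0,1],[0,0,0,0.096,-0.141,0,1],[0,0,0,0.096,-0.141,0,1],[0,0,0,0.096,-0.141,0,1],[0,0,0,0.096,-0.141,0,1],[0,0,0,0.096,-0.141,0,1],[0,0,0,0.096,-0.141,0,1],[0,0,0,0,0,0,1],[0,0,0,0,0,0,1],[0,0,0,0,0,0,1]]' | head -3;python3 - <<'E'
from h import *
cans(); delta((.3825,-.202,.098))
E
```

```text
t: 14.4
position: [0.3816, -0.1998, 0.2456]
ee_rot: [180.0, -0.0, 177.7]
top 0.122 ([348.0, 172.0], 41, [0.5322, -0.2162, 0.1343]) ray [ 0.5323 -0.2167]
top 0.122 ([341.2, 217.8], 37, [0.3976, -0.1971, 0.1305]) ray [ 0.398  -0.1974]
top 0.143 ([387.9, 145.0], 56, [0.6108, -0.3276, 0.153]) ray [ 0.6106 -0.3275]
wrist 0.122 ([257.1, 182.9], 1300, [0.3736, -0.2004, 0.1301]) ray [ 0.3762 -0.2014]
wrist 0.122 ([245.2, 331.6], 387, [0.5281, -0.2192, 0.1329]) ray [ 0.5272 -0.2192]
wrist 0.143 ([255.9, 195.4], 780, [0.3808, -0.2023, 0.1534]) ray [ 0.381  -0.2024]
at [ 0.3821 -0.1994  0.2457] [ 1.7999e+02 -3.0000e-02  1.7785e+02] tool units [-0.003 -0.013  0.738] rows 4 [-0.0007 -0.0033  0.1846]
```

```bash
python3 -m inch '[[0,0,0,0,-0.012,0.15,1],[0,0,0,0,0,0.18,1],[0,0,0,0,0,0.18,1],[0,0,0,0,0,0.15,1],[0,0,0,0,0,0.075,1],[0,0,0,0,0,0,1],[0,0,0,0,0,0,-1],[0,0,0,0,0,0,-1],[0,0,0,0,0,0,-1],[0,0,0,0,0,0,-1],[0,0,0,0,0,0,-1],[0,0,0,0,0,0,-1],[0,0,0,0,0,0,-1],[0,0,0,0,0,-0.16,-1],[0,0,0,0,0,-0.18,-1],[0,0,0,0,0,-0.18,-1],[0,0,0,0,0,-0.18,-1],[0,0,0,0,0,-0.18,-1],[0,0,0,0,0,-0.1,-1],[0,0,0,0,0,0,-1]]'
python3 - <<'E'
from h import *
delta((.4855,.0190,.294))
E
```

```text
t: 16.17
position: [0.3832, -0.2037, 0.2999]
ee_rot: [-180.0, 0.5, 177.7]
wrist_force: [0.8, -0.4, -3.0]
finger_gap: 0.512
gripper_force: 43.3
at [ 0.3832 -0.2037  0.2999] [-179.96    0.51  177.73] tool units [-0.467  1.133  0.033] rows 7 [-0.0667  0.1619  0.0047]
```

```bash
python3 -m inch '[[0,0,0,-0.0667,0.1615,0,-1],[0,0,0,-0.0667,0.1615,0,-1],[0,0,0,-0.0667,0.1615,0,-1],[0,0,0,-0.0667,0.1615,0,-1],[0,0,0,-0.0667,0.1615,0,-1],[0,0,0,-0.0667,0.1615,0,-1],[0,0,0,-0.0667,0.1615,0,-1],[0,0,0,0,0,0,-1],[0,0,0,0,0,0,-1],[0,0,0,0,0,0,-1],[0,0,0,0,0,0,-1],[0,0,0,0,0,0,-1]]' | head -3;python3 - <<'E'
from h import *
held(); wells(); delta((.4865,.020,.128))
E
```

```text
t: 17.17
position: [0.4832, 0.0182, 0.2949]
ee_rot: [-180.0, -0.0, 177.6]
tcp [0.4832 0.0182 0.2949] slice -0.05 (array([0.4834, 0.0185]), 1273, np.float64(0.0002))
tcp [0.4832 0.0182 0.2949] slice -0.09 (array([0.4833, 0.0186]), 698, np.float64(0.0002))
top z 0.37646551107985127 nozzle [0.4721 0.0185 0.3702]
[272.1 151.8] 4170 [509.5  55. ] [139.1 190. ] 0.0
[262.1 165.8] 317 [486.7  20.3] [47.5 15.3] 86.7
[338.8 176.1] 1041 [500.4 109.6] [42.1 34.8] 87.7
[366.4 228.3] 784 [564.3 144.4] [ 11.1 159.9] 90.0
[335.3 218.1] 1077 [552.8 107.3] [42.  40.3] 87.6
[343.9 253.2] 180 [600.8 122. ] [37.  16.8] 30.6
at [0.4833 0.0184 0.2951] [180.    -0.   177.64] tool units [-0.016  0.009  0.835] rows 5 [-0.0032  0.0018  0.1671]
```

```bash
cat >> h.py <<'E'
def topslim():
    shot('top'); p,d,c=load('top');X,o,dr=cloud(p,d,c)
    P84=o+dr*((.084-o[2])/dr[...,2])[...,None]
    m=(X[...,2]<.072)&(P84[...,0]>.46)&(P84[...,0]<.645)&(P84[...,1]>-.04)&(P84[...,1]<.15)
    k,l,st,ce=cv2.connectedComponentsWithStats(m.astype(np.uint8),connectivity=4)
    for i in range(1,k):
        if st[i,4]>40:
            r_=cv2.minAreaRect(P84[l==i][:,:2].astype(np.float32)*1000); print('top',ce[i].round(1),st[i,4],np.round(r_[0],1),np.round(r_[1],1),round(r_[2],1))
    m=(X[...,2]>.164)&(X[...,2]<.18)&(X[...,0]>.4)&(X[...,0]<.5)&(X[...,1]>-.06)&(X[...,1]<.17)
    print('lip',cv2.minAreaRect(X[m][:,:2].astype(np.float32)*1000))
E
python3 - <<'E'
from h import *
topslim()
p,d,c=load('wrist');X,o,dr=cloud(p,d,c)
m=(X[...,2]>.162)&(X[...,2]<.18)&(X[...,0]<.475)&(X[...,0]>.42)&(X[...,1]>-.06)&(X[...,1]<.17)
print('wlip',m.sum(),cv2.minAreaRect(X[m][:,:2].astype(np.float32)*1000))
cv2.imwrite('pics/w5.png',p[:,:,::-1])
E
```

```text
top [232.3 153.6] 199 [585.1 130.2] [ 98.2 206. ] 55.5
top [236.1 145.8] 88 [611.4 110. ] [40.6 34.1] 0.7
top [233.  164.7] 41 [555.1 125.8] [40.4  6.2] 1.2
top [233.8 183.6] 86 [498.  118.4] [43.3 24.7] 1.2
lip ((459.7177429199219, 122.53815460205078), (63.78474044799805, 13.839034080505371), 86.7097396850586)
wlip 3268 ((457.4305725097656, 67.6074447631836), (184.9110565185547, 15.455997467041016), 87.42557525634766)
```

View pics/w5.png

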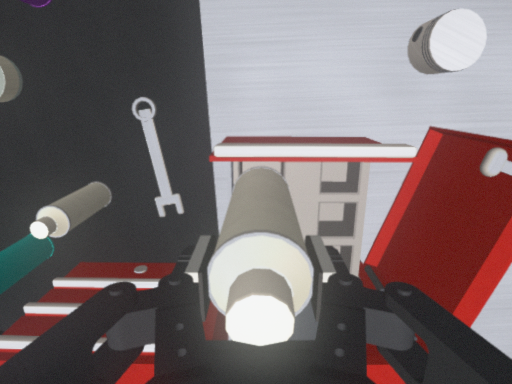

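The rack has crept in about 7 mm: its lip is now at row 152 and the slim wells sit farther in. I'll move the held can aside and measure wide0 again.

```bash
python3 -m inch '[[0,0,0,0,-0.17,0,-1],[0,0,0,0,-0.18,0,-1],[0,0,0,0,0,0,-1],[0,0,0,0,0,0,-1],[0,0,0,0,0,0,-1],[0,0,0,0,0,0,-1],[0,0,0,0,0,0,-1]]' | head -3;python3 - <<'E'
from h import *
held(); wells(); topslim()
E
```

```text
t: 17.85
position: [0.4809, -0.0496, 0.295]
ee_rot: [180.0, -0.0, 177.8]
tcp [ 0.4809 -0.0496  0.295 ] slice -0.05 (array([ 0.4812, -0.0493]), 1273, np.float64(0.0002))
tcp [ 0.4809 -0.0496  0.295 ] slice -0.09 (array([ 0.4811, -0.0491]), 707, np.float64(0.0002))
top z 0.37584982241800674 nozzle [ 0.4699 -0.0492  0.3695]
[343.4 138.7] 3329 [477.2  55. ] [190.   74.4] 90.0
[317.9 177.1] 1341 [497.7  17.8] [49.2 38.3] 87.9
[395.5 176. ] 975 [500.3 108.7] [40.3 35. ] 87.9
[420.  230.4] 803 [564.5 147.6] [ 12.8 160.5] 87.0
[319.5 205.2] 337 [539.   16.1] [49.2 26.9] 87.8
[389.8 217.9] 990 [552.3 106.3] [40.1 39.2] 87.8
[384.1 258.9] 885 [608.1 104.1] [40.2 39.8] 87.6
top [232.3 153.6] 199 [585.1 130.2] [ 98.2 206. ] 55.5
top [282.2 143.2] 108 [620.2 -26.6] [63.  40.6] 20.8
top [239.5 146.7] 189 [611.5 105.3] [40.6 43.5] 0.7
top [238.5 164.8] 193 [553.8 108.8] [43.6 40.2] 1.1
top [265.8 170.4] 78 [548.9  17.4] [50.4 46.7] 86.8
top [237.5 183.2] 195 [497.4 110.9] [43.3 42.8] 86.4
top [265.5 185.8] 204 [493.4  19.9] [49.2 49.1] 0.9
lip ((457.357177734375, 67.71223449707031), (180.28526306152344, 14.85122013092041), 87.84305572509766)
```

```bash
python3 -m inch '[[0,0,0,-0.024,0.173,0,-1],[0,0,0,-0.0235,0.1725,0,-1],[0,0,0,0,0,0,-1],[0,0,0,0,0,0,-1],[0,0,0,0,0,0,-1],[0,0,0,0,0,0,-1],[0,0,0,0,0,0.18,-1],[0,0,0,0,0,0.15,-1],[0,0,0,0,0,0,-1],[0,0,0,0,0,0,-1],[0,0,0,0,0,0,-1],[0,0,0,0,0,0,-1]]';python3 - <<'E'
from h import *
held(); delta((.4933,.0195,.128))
E
```

```text
t: 18.95
position: [0.4944, 0.0179, 0.231]
ee_rot: [180.0, 0.2, 177.7]
wrist_force: [-0.0, 0.4, -2.2]
finger_gap: 0.514
gripper_force: 43.6
tcp [0.4944 0.0179 0.231 ] slice -0.05 (array([0.4947, 0.0182]), 1277, np.float64(0.0002))
tcp [0.4944 0.0179 0.231 ] slice -0.09 (array([0.4942, 0.0182]), 848, np.float64(0.0005))
top z 0.3177667925493689 nozzle [0.4779 0.042  0.3156]
at [0.4943 0.018  0.2309] [179.96   0.18 177.72] tool units [0.007 0.007 0.515] rows 3 [0.0022 0.0023 0.1716]
```

```bash
python3 -m inch '[[0,0,0,0.011,0.0065,0,-1],[0,0,0,0,0,0.1,-1],[0,0,0,0,0,0.1,-1],[0,0,0,0,0,0.1,-1],[0,0,0,0,0,0.09,-1],[0,0,0,0,0,0.06,-1],[0,0,0,0,0,0.03,-1],[0,0,0,0,0,0.015,-1],[0,0,0,0,0,0.01,-1],[0,0,0,0,0,0,-1],[0,0,0,0,0,0,-1]]'
python3 - <<'E'
from h import *
topslim();delta((.4933,.0195,.128))
E
```

```text
t: 19.92
position: [0.4933, 0.0197, 0.1305]
ee_rot: [179.9, 0.3, 177.7]
wrist_force: [0.6, -0.0, 5.6]
finger_gap: 0.516
gripper_force: 44.7
top [226.7 159.3] 147 [559.9 144.8] [ 10.  168.1] 89.7
top [282.8 142.8] 110 [620.9 -19.9] [43.6 40.1] 0.7
top [239.7 146. ] 183 [613.1 106.4] [42.2 41.6] 85.0
top [236.7 163.9] 133 [556.5 113.8] [33.4 42.3] 83.6
top [236.  182.8] 152 [499.6 112.3] [40.3 37. ] 1.2
lip ((462.340087890625, 120.00749969482422), (14.467887878417969, 69.11791229248047), 0.3703673481941223)
at [0.4932 0.0197 0.1305] [179.94   0.29 177.74] tool units [-0.    -0.001  0.013] rows 1 [-0.0003 -0.0011  0.0125]
```

```bash
python3 -m inch '[[0,0,0,0,0,0,0.5],[0,0,0,0,0,0,1],[0,0,0,0,0,0,1],[0,0,0,0,0,0,1],[0,0,0,0,0,-0.08,1],[0,0,0,0,0,-0.15,1],[0,0,0,0,0,-0.18,1],[0,0,0,0,0,-0.18,1],[0,0,0,0,-0.18,0,1],[0,0,0,0,-0.18,0,1],[0,0,0,0,0,0,1],[0,0,0,0,0,0,1],[0,0,0,0,0,0,1]]';python3 - <<'E'
from h import *
shot('wrist','w6.png')
p,d,c=load('wrist');X,o,dr=cloud(p,d,c)
for q in [(.494,.0195),(.55,.0175),(.606,.015)]:
    m=white(p)&(X[...,2]>.1)&(X[...,2]<.15)&(np.hypot(X[...,0]-q[0],X[...,1]-q[1])<.028)
    n=white(p)&(X[...,2]>.16)&(np.hypot(X[...,0]-q[0],X[...,1]-q[1])<.028);print(m.sum(),circfit(X[m][:,:2],.0225,q) if m.sum()>20 else 0,np.nanpercentile(X[n][:,2],[50,90,98]) if n.any() else 0)
wells();topslim();cans(('top',),fresh=False)
delta((.531,-.219,.25))
E
```

```text
t: 21.05
position: [0.4879, -0.0521, 0.2459]
ee_rot: [180.0, -0.0, 177.7]
wrist_force: [-0.8, 0.7, 0.1]
finger_gap: 1.0
gripper_force: 0.0
615 (array([0.4937, 0.0206]), 615, np.float64(0.0001)) [0.18094781 0.26395162 0.29380638]
1091 (array([0.556 , 0.0138]), 1091, np.float64(0.0003)) [0.17142149 0.18378682 0.18427251]
524 (array([0.6104, 0.0172]), 524, np.float64(0.0002)) [0.16762547 0.18333607 0.18407687]
[332.9 175.1] 7521 [542.5  55. ] [190. 205.] 90.0
[309.2 189.1] 242 [500.6  -3.8] [38.5 13.7] 14.8
[418.2 183.4] 1219 [502.8 108.8] [40.3 32.7] 87.7
[445.4 240.7] 1015 [566.2 144.2] [ 11.7 156.7] 90.0
[311.  214.1] 148 [535.8   2.7] [22.5 17.9] 87.7
[410.7 229.4] 1292 [553.5 106.6] [40.6 40.3] 87.4
[303.9 275.9] 248 [604.8  -6.5] [ 9.9 45.5] 87.6
[410.7 271.2] 529 [608.5 106.2] [35.8 35.6] 87.3
top [226.7 159.3] 145 [559.9 144.8] [ 10.  168.1] 89.7
top [282.3 143.1] 105 [618.9 -27.4] [62.  38.3] 18.1
top [239.8 146.1] 184 [613.1 106.3] [42.8 42.2] 86.3
top [238.6 164.3] 190 [557.  108.8] [43.5 40.4] 0.8
top [265.6 169.5] 70 [551.1  16.9] [51.3 46.8] 84.5
top [237.5 182.5] 195 [499.7 110.8] [40.2 40.1] 1.1
lip ((476.7147521972656, 66.99171447753906), (180.14593505859375, 48.79133987426758), 87.4327392578125)
top 0.122 ([348.7, 172.1], 34, [0.5321, -0.2191, 0.1334]) ray [ 0.532  -0.2187]
top 0.143 ([387.8, 145.0], 57, [0.6104, -0.3275, 0.1526]) ray [ 0.6106 -0.3272]
at [ 0.488  -0.0512  0.2457] [ 1.7998e+02 -4.0000e-02  1.7783e+02] tool units [-0.246 -0.83  -0.022] rows 5 [-0.0493 -0.166  -0.0043]
```

View pics/w6.png

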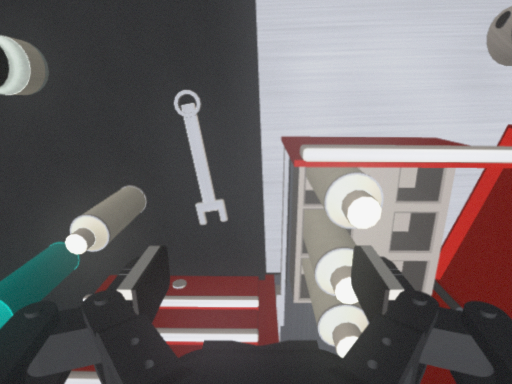

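The three wide cans are seated: their nozzles at (364,211), (345,290) and (347,345) all top out at 0.184 m. The slim can is at (78,243). Next I'll pick that up.

```bash
python3 -m inch '[[0,0,0,-0.0495,-0.167,0,1],[0,0,0,-0.0495,-0.167,0,1],[0,0,0,-0.0495,-0.167,0,1],[0,0,0,-0.0495,-0.167,0,1],[0,0,0,-0.0495,-0.167,0,1],[0,0,0,0,0,0,1],[0,0,0,0,0,0,1],[0,0,0,0,0,0,1]]' | head -3;python3 - <<'E'
from h import *
cans(); delta((.531,-.2205,.078))
E
```

```text
t: 21.82
position: [0.5311, -0.2197, 0.2454]
ee_rot: [179.9, -0.1, 177.8]
top 0.122 ([347.7, 172.8], 32, [0.5295, -0.2153, 0.133]) ray [ 0.5299 -0.2158]
wrist 0.122 ([257.7, 189.7], 491, [0.5312, -0.2207, 0.1333]) ray [ 0.5313 -0.2207]
at [ 0.5312 -0.2191  0.2458] [ 1.7994e+02 -3.0000e-02  1.7790e+02] tool units [ 0.    -0.008  0.839] rows 5 [ 1.000e-04 -1.600e-03  1.678e-01]
```

```bash
python3 -m inch '[[0,0,0,0,-0.007,0.17,1],[0,0,0,0,0,0.18,1],[0,0,0,0,0,0.18,1],[0,0,0,0,0,0.18,1],[0,0,0,0,0,0.13,1],[0,0,0,0,0,0,1],[0,0,0,0,0,0,-1],[0,0,0,0,0,0,-1],[0,0,0,0,0,0,-1],[0,0,0,0,0,0,-1],[0,0,0,0,0,0,-1],[0,0,0,0,0,0,-1],[0,0,0,0,0,0,-1],[0,0,0,0,0,-0.16,-1],[0,0,0,0,0,-0.18,-1],[0,0,0,0,0,-0.18,-1],[0,0,0,0,0,-0.18,-1],[0,0,0,0,0,-0.18,-1],[0,0,0,0,0,-0.18,-1],[0,0,0,0,0,-0.12,-1]]'
python3 - <<'E'
from h import *
delta((.553,.107,.314))
E
```

```text
t: 23.58
position: [0.5313, -0.2232, 0.319]
ee_rot: [-180.0, 0.3, 177.7]
wrist_force: [0.6, -0.5, -0.8]
finger_gap: 0.433
gripper_force: 40.8
at [ 0.5313 -0.2232  0.319 ] [-179.96    0.3   177.72] tool units [-0.042  1.654  0.024] rows 9 [-0.0047  0.1838  0.0026]
```

```bash
python3 -m inch '[[0,0,0,-0.0047,0.183,0,-1],[0,0,0,-0.0047,0.183,0,-1],[0,0,0,-0.0047,0.183,0,-1],[0,0,0,-0.0047,0.183,0,-1],[0,0,0,-0.0047,0.183,0,-1],[0,0,0,-0.0047,0.183,0,-1],[0,0,0,-0.0047,0.183,0,-1],[0,0,0,-0.0047,0.183,0,-1],[0,0,0,-0.0047,0.183,0,-1],[0,0,0,0,0,0.18,-1],[0,0,0,0,0,0.18,-1],[0,0,0,0,0,0.18,-1],[0,0,0,0,0,0,-1],[0,0,0,0,0,0,-1],[0,0,0,0,0,0,-1],[0,0,0,0,0,0,-1]]' ;python3 - <<'E'
from h import *
held(.019); wells(); topslim(); delta((.555,.1085,.108))
E
```

```text
t: 24.92
position: [0.554, 0.1063, 0.209]
ee_rot: [179.9, 0.2, 177.7]
wrist_force: [0.9, 0.5, -1.9]
finger_gap: 0.43
gripper_force: 40.9
tcp [0.554  0.1063 0.209 ] slice -0.05 (array([0.555 , 0.1072]), 1192, np.float64(0.0002))
tcp [0.554  0.1063 0.209 ] slice -0.09 (array([0.555 , 0.1078]), 563, np.float64(0.0002))
top z 0.2838942893067047 nozzle [0.5432 0.1061 0.2815]
[270.3  45.8] 307 [440.7 108. ] [83.4  3.6] 88.0
[89.6 89.7] 368 [464.3 -24.7] [17.7 39.7] 23.2
[296.3 157.6] 1445 [506.3 118.4] [187.9  93.5] 40.8
[176.4 126.3] 514 [496.1  33.3] [26.8 49.6] 85.0
[262.9 120.9] 2616 [499.5 111.4] [41.8 42.6] 87.7
[105.  174.3] 804 [539.3 -27.7] [39.1 24.6] 0.2
[170.  175.7] 878 [551.5  19.2] [48.6 48. ] 87.6
[262.9 173. ] 871 [547.5 109.4] [41.7 24.5] 86.7
[184.3 223.4] 117 [586.7  33.5] [24.9 11.1] 56.3
[117.8 260.5] 195 [623.6 -34.4] [12.6 25.6] 46.4
top [282.6 166.4] 464 [551.5 -20.8] [182.4  40.1] 0.7
top [265.9 169.8] 75 [551.1  17.1] [51.  46.8] 84.5
lip ((474.93194580078125, 11.250736236572266), (74.08661651611328, 50.2310791015625), 87.5142593383789)
at [0.5536 0.1063 0.2084] [179.92   0.2  177.72] tool units [-0.005  0.011  0.502] rows 3 [-0.0016  0.0035  0.1674]
```

```bash
python3 -m inch '[[0,0,0,-0.004,0.007,0,-1],[0,0,0,0,0,0.1,-1],[0,0,0,0,0,0.1,-1],[0,0,0,0,0,0.1,-1],[0,0,0,0,0,0.08,-1],[0,0,0,0,0,0.05,-1],[0,0,0,0,0,0.03,-1],[0,0,0,0,0,0.015,-1],[0,0,0,0,0,0.01,-1],[0,0,0,0,0,0,-1],[0,0,0,0,0,0,-1]]'
```

```text
t: 25.93
position: [0.5538, 0.1077, 0.1102]
ee_rot: [180.0, 0.1, 177.7]
wrist_force: [0.5, -0.2, 3.5]
finger_gap: 0.435
gripper_force: 41.1
```

```bash
python3 -m inch '[[0,0,0,0,0,0,0.5],[0,0,0,0,0,0,1],[0,0,0,0,0,0,1],[0,0,0,0,0,0,1],[0,0,0,0,0,-0.08,1],[0,0,0,0,0,-0.15,1],[0,0,0,0,0,-0.18,1],[0,0,0,0,0,-0.18,1],[0,0,0,0.15,0,-0.1,1],[0,0,0,0.19,0,0,1],[0,0,0,0.19,0,0,1],[0,0,0,0.19,-0.05,0,1],[0,0,0,0.19,-0.05,0,1],[0,0,0,0,0,0,1],[0,0,0,0,0,0,1],[0,0,0,0,0,0,1]]';python3 - <<'E'
from h import *
a=shot('wrist','w7.png')[0]; b=shot('top')[0]; s=shot('side')[0]
im=np.zeros((384,800,3),np.uint8); im[:300,:400]=cv2.resize(b[100:220,160:320],(400,300)); im[:375,400:]=cv2.resize(s[80:320,180:436],(400,375)); cv2.imwrite('pics/ts7.png',im[:,:,::-1])
p,d,c=load('top');X,o,dr=cloud(p,d,c)
m=(X[...,2]>.164)&(X[...,2]<.18)&(X[...,0]>.44)&(X[...,0]<.474)&(X[...,1]>-.06)&(X[...,1]<.17)
print('lip',cv2.minAreaRect(X[m][:,:2].astype(np.float32)*1000))
for q in [(.495,.02),(.554,.017),(.61,.0145),(.556,.109)]:
    n=(X[...,2]>.13)&(X[...,2]<.19)&(np.hypot(X[...,0]-q[0],X[...,1]-q[1])<.025);t=X[n];z=np.nanmax(t[:,2]); print(n.sum(),np.nanpercentile(t[:,2],95),np.nanmedian(t[t[:,2]>z-.012],0).round(4))
m=(X[...,2]>.190)&(X[...,2]<.21)&(X[...,1]>.15)&(X[...,0]<.66)&(X[...,0]>.4)
print('door',cv2.minAreaRect(X[m][:,:2].astype(np.float32)*1000), cv2.boxPoints(cv2.minAreaRect(X[m][:,:2].astype(np.float32)*1000)).round(0).tolist())
E
```

```text
t: 27.27
position: [0.3713, 0.095, 0.2477]
ee_rot: [179.9, 0.1, 177.8]
wrist_force: [1.0, -0.3, -0.2]
finger_gap: 1.002
gripper_force: 0.0
lip ((459.2559509277344, 64.88369750976562), (180.1394500732422, 14.416919708251953), 87.49495697021484)
198 0.18594388038481968 [0.4928 0.0209 0.1834]
201 0.1849371171430938 [0.5551 0.0135 0.1832]
206 0.18546159213118496 [0.6095 0.0171 0.1835]
138 0.16463142024949576 [0.5532 0.1107 0.1626]
door ((563.2301025390625, 218.3642578125), (39.32966232299805, 226.6984100341797), 64.41429901123047) [[453.0, 250.0], [657.0, 152.0], [674.0, 187.0], [469.0, 285.0]]
```

View pics/ts7.png

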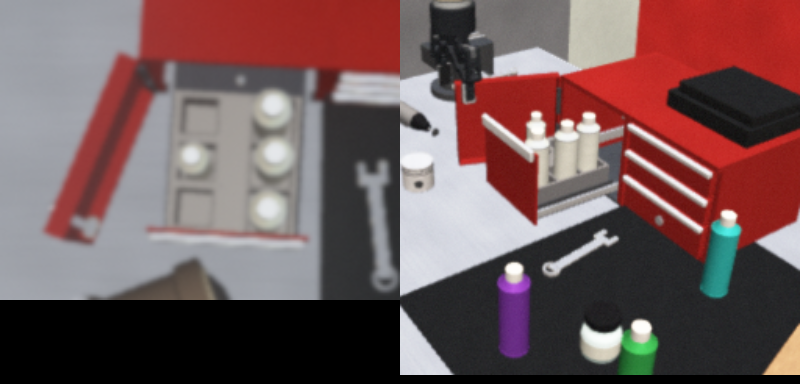

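Top crop: the wide cans at (272,110), (275,157) and (268,210) and the slim can at (193,157) are in wells, with tops at 0.185 and 0.165 m. No can is left on the bench. Next I'll close the gripper and push the lip.

```bash
python3 -m inch '[[0,0,0,0,-0.13,0,-1],[0,0,0,0,0,0.12,-1],[0,0,0,0,0,0.12,-1],[0,0,0,0,0,0.12,-1],[0,0,0,0,0,0.09,-1],[0,0,0,-0.1,0,0,-1],[0,0,0,-0.1,0,0,-1],[0,0,0,0,0,0,-1],[0,0,0,0,0,0,-1],[0,0,0,0,0,0,-1]]'; python3 -m inch '[[0,0,0,-0.06,0,0,-1],[0,0,0,-0.06,0,0,-1],[0,0,0,-0.06,0,0,-1],[0,0,0,-0.06,0,0,-1],[0,0,0,-0.06,0,0,-1],[0,0,0,-0.06,0,0,-1],[0,0,0,0,0,0,-1]]'
python3 - <<'E'
from h import *
topslim()
delta((.64,.057,.158))
E
```

```text
t: 28.25
position: [0.4092, 0.067, 0.1565]
ee_rot: [-179.9, -0.1, 177.7]
wrist_force: [-0.1, 0.3, -0.1]
finger_gap: 0.002
gripper_force: 0.0
t: 28.83
position: [0.4841, 0.0643, 0.1573]
ee_rot: [-180.0, 0.1, 177.7]
wrist_force: [0.7, -0.1, -0.3]
finger_gap: -0.004
gripper_force: 0.0
top [227.3 143.9] 63 [617.3 144.2] [53.3  9.3] 1.2
top [282. 170.] 491 [551.5 -19.4] [ 40.1 183.2] 89.6
lip ((499.88983154296875, -11.70637321472168), (0.11343511939048767, 14.151054382324219), 0.8456870317459106)
at [0.4828 0.0642 0.1571] [-1.7999e+02  5.0000e-02  1.7772e+02] tool units [-0.787 -0.005 -0.004] rows 5 [-0.1573 -0.001  -0.0008]
```

```bash
python3 -m inch '[[0,0,0,-0.06,0,0,-1],[0,0,0,-0.06,0,0,-1],[0,0,0,-0.06,0,0,-1],[0,0,0,-0.06,0,0,-1],[0,0,0,-0.06,0,0,-1],[0,0,0,-0.06,0,0,-1],[0,0,0,-0.06,0,0,-1],[0,0,0,-0.06,0,0,-1],[0,0,0,-0.06,0,0,-1],[0,0,0,-0.06,0,0,-1],[0,0,0,0,0,0,-1],[0,0,0,0,0,0,-1]]'; python3 -m inch '[[0,0,0,-0.03,0,0,-1],[0,0,0,-0.03,0,0,-1],[0,0,0,-0.03,0,0,-1],[0,0,0,-0.03,0,0,-1],[0,0,0,0,0,0,-1],[0,0,0,0,0,0,-1]]'
```

```text
t: 29.88
position: [0.6012, 0.0596, 0.1569]
ee_rot: [-180.0, -0.0, 177.7]
wrist_force: [-1.7, -0.5, 0.1]
finger_gap: -0.001
gripper_force: 0.0
t: 30.38
position: [0.626, 0.0587, 0.1571]
ee_rot: [180.0, 0.1, 177.7]
wrist_force: [-0.2, -1.0, -0.1]
finger_gap: -0.002
gripper_force: 0.0
```

```bash
python3 -m inch '[[0,0,0,-0.02,0,0,-1],[0,0,0,0,0,0,-1],[0,0,0,-0.02,0,0,-1],[0,0,0,0,0,0,-1],[0,0,0,0,0,0,-1]]'
python3 - <<'E'
from h import *
p,d,c=shot('wrist','w8.png');X,o,dr=cloud(p,d,c)
for nm,lo,hi in [('lip',.16,.18),('chest',.196,.21)]:
  for y in (-.01,.0,.11,.125):
    m=(X[...,2]>lo)&(X[...,2]<hi)&(X[...,0]>.55)&(X[...,0]<.7)&(abs(X[...,1]-y)<.006);print(nm,y,m.sum(),np.nanpercentile(X[m][:,0],[2,50]).round(4) if m.any() else 0)
E
```

```text
t: 30.8
position: [0.6327, 0.0584, 0.1568]
ee_rot: [-180.0, -0.1, 177.7]
wrist_force: [-4.9, 0.3, 2.6]
finger_gap: 0.003
gripper_force: 2.5
lip -0.01 677 [0.6395 0.6418]
lip 0.0 637 [0.6399 0.6417]
lip 0.11 464 [0.6446 0.6457]
lip 0.125 665 [0.6454 0.6476]
chest -0.01 0 0
chest 0.0 0 0
chest 0.11 0 0
chest 0.125 0 0
```

View pics/w8.png

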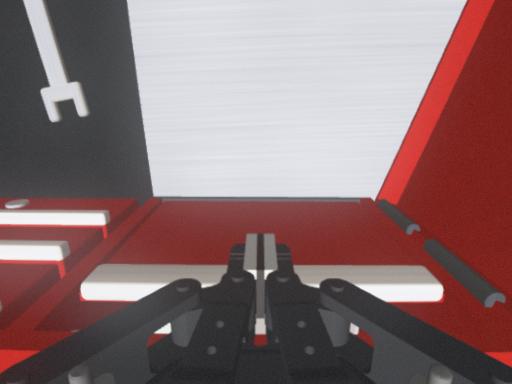

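Wrist: the closed fingers are on the middle of the lip, at (260,265), and the detent is starting to resist. I'll push on.

```bash
python3 -m inch '[[0,0,0,-0.02,0,0,-1],[0,0,0,0,0,0,-1],[0,0,0,0,0,0,-1]]'; python3 -m inch '[[0,0,0,-0.02,0,0,-1],[0,0,0,0,0,0,-1],[0,0,0,0,0,0,-1]]'; python3 -m inch '[[0,0,0,-0.02,0,0,-1],[0,0,0,0,0,0,-1],[0,0,0,0,0,0,-1]]'
```

```text
t: 31.1
position: [0.6327, 0.0584, 0.1566]
ee_rot: [180.0, -0.6, 177.8]
wrist_force: [-20.9, 0.4, 12.7]
finger_gap: -0.0
gripper_force: 10.0
t: 31.35
position: [0.6328, 0.0584, 0.1564]
ee_rot: [180.0, -1.0, 177.8]
wrist_force: [-34.5, 0.5, 22.2]
finger_gap: -0.001
gripper_force: 17.5
t: 31.6
position: [0.6329, 0.0585, 0.1561]
ee_rot: [180.0, -1.5, 177.8]
wrist_force: [-48.6, -0.4, 31.2]
finger_gap: 0.0
gripper_force: 24.8
```

The rack stops hard at the end stop, with no motion at over 20 N and the lip about 10 mm proud. I'll back off and check it and the door.

```bash
python3 -m inch '[[0,0,0,0.15,0,0,-1],[0,0,0,0.15,0,0,-1],[0,0,0,0.1,0,-0.15,-1],[0,0,0,0,0,-0.18,-1],[0,0,0,0,0,-0.18,-1],[0,0,0,0,0,0,-1],[0,0,0,0,0,0,-1],[0,0,0,0,0,0,-1]]'
python3 - <<'E'
from h import *
p,d,c=shot('wrist');X,o,dr=cloud(p,d,c)
for nm,lo,hi in [('lip',.16,.18),('chest',.196,.21)]:
  P=[]
  for y in np.arange(-.02,.14,.02):
    m=(X[...,2]>lo)&(X[...,2]<hi)&(X[...,0]>.55)&(X[...,0]<.7)&(abs(X[...,1]-y)<.004)
    if m.sum()>5: P.append((y,np.nanpercentile(X[m][:,0],3)))
  print(nm,np.polyfit(*np.array(P).T,1) if len(P)>2 else P, np.polyval(np.polyfit(*np.array(P).T,1),.057) if len(P)>2 else 0)
for n in ['wrist','top']:
  if n=='top': p,d,c=shot('top');X,o,dr=cloud(p,d,c)
  m=(X[...,2]>.188)&(X[...,2]<.206)&(X[...,1]>.15)&(X[...,0]<.65)&(X[...,0]>.44)
  k,l,st,ce=cv2.connectedComponentsWithStats(m.astype(np.uint8)); 
  i=1+np.argmax(st[1:,4]); q=cv2.minAreaRect(X[l==i][:,:2].astype(np.float32)*1000); print(n,st[i,4],q,cv2.boxPoints(q).round().tolist())
E
```

```text
t: 32.27
position: [0.5658, 0.0611, 0.2591]
ee_rot: [180.0, 0.1, 177.7]
wrist_force: [0.3, 0.2, -0.2]
finger_gap: -0.003
gripper_force: 0.0
lip [0.04284329 0.63950852] 0.6419505838108792
chest [(np.float64(-0.02), np.float64(0.6575040751480274)), (np.float64(0.06), np.float64(0.6531635273360555))] 0
wrist 6098 ((582.2738037109375, 210.58071899414062), (26.70429229736328, 153.8394317626953), 68.91009521484375) [[506.0, 226.0], [649.0, 170.0], [659.0, 195.0], [515.0, 251.0]]
top 647 ((554.2367553710938, 222.63316345214844), (25.35846710205078, 207.27914428710938), 68.55033111572266) [[453.0, 249.0], [646.0, 173.0], [655.0, 197.0], [462.0, 272.0]]
```

Run:
```python
from h import *
H=np.array([.6577,.1675]); s0=np.radians(267.5); yaw=np.radians(177.7)
tx=np.array([np.cos(yaw),np.sin(yaw)]);ty=np.array([np.sin(yaw),-np.cos(yaw)])
def T(th,e=0):
    a=s0-th; d=np.array([np.cos(a),np.sin(a)]); n=np.array([np.cos(a-np.pi/2),np.sin(a-np.pi/2)])
    return H+.13*d+(.024+.011*abs(n@tx)+.014*abs(n@ty)+e)*n
P=[T(1.9,.06)]+[T(t) for t in np.arange(1.9,-.01,-.1)]
s=r.get_state(); print(s['position'],P[0]); D=P[0]-s['position'][:2]; print('to start',(D@tx/.2).round(3),(D@ty/.2).round(3))
for i in range(1,len(P)):
    D=P[i]-P[i-1]; print(round(2-.1*i,1),P[i].round(3),(D@tx/.2).round(3),(D@ty/.2).round(3))
```

```text
[0.56503369 0.06105166 0.25783939] [0.57335763 0.30875158]
to start 0.008 1.239
1.9 [0.552 0.253] 0.098 -0.284
1.8 [0.543 0.241] 0.038 -0.06
1.7 [0.536 0.229] 0.032 -0.064
1.6 [0.531 0.215] 0.025 -0.068
1.5 [0.527 0.203] 0.018 -0.064
1.4 [0.524 0.19 ] 0.012 -0.062
1.3 [0.522 0.178] 0.006 -0.064
1.2 [0.521 0.165] 0.0 -0.065
1.1 [0.522 0.151] -0.007 -0.066
1.0 [0.524 0.138] -0.013 -0.066
0.9 [0.528 0.125] -0.02 -0.065
0.8 [0.533 0.112] -0.027 -0.063
0.7 [0.539 0.1  ] -0.034 -0.061
0.6 [0.547 0.088] -0.041 -0.057
0.5 [0.556 0.077] -0.047 -0.053
0.4 [0.566 0.067] -0.053 -0.048
0.3 [0.577 0.058] -0.059 -0.042
0.2 [0.59 0.05] -0.063 -0.036
0.1 [0.603 0.044] -0.067 -0.029
0.0 [0.617 0.039] -0.071 -0.022
```

```bash
python3 -m inch '[[0,0,0,0,0.177,0,-1],[0,0,0,0,0.177,0,-1],[0,0,0,0,0.177,0,-1],[0,0,0,0,0.177,0,-1],[0,0,0,0,0.177,0,-1],[0,0,0,0,0.177,0,-1],[0,0,0,0.008,0.177,0,-1],[0,0,0,0,0,0,-1],[0,0,0,0,0,0.15,-1],[0,0,0,0,0,0.16,-1],[0,0,0,0,0,0.15,-1],[0,0,0,0,0,0,-1],[0,0,0,0,0,0,-1]]' ; python3 -m inch '[[0,0,0,0.049,-0.142,0,-1],[0,0,0,0.049,-0.142,0,-1],[0,0,0,0.038,-0.06,0,-1],[0,0,0,0.032,-0.064,0,-1],[0,0,0,0.025,-0.068,0,-1],[0,0,0,0.018,-0.064,0,-1],[0,0,0,0.012,-0.062,0,-1],[0,0,0,0,0,0,-1]]'
python3 - <<'E'
from h import *
p,d,c=shot('top');X,o,dr=cloud(p,d,c)
m=(X[...,2]>.188)&(X[...,2]<.206)&(X[...,1]>.05)&(X[...,0]<.64)&(X[...,0]>.44)
k,l,st,ce=cv2.connectedComponentsWithStats(m.astype(np.uint8)); 
i=1+np.argmax(st[1:,4]); q=cv2.minAreaRect(X[l==i][:,:2].astype(np.float32)*1000); print(st[i,4],q,cv2.boxPoints(q).round().tolist())
E
```

```text
t: 33.45
position: [0.5724, 0.3078, 0.1648]
ee_rot: [-179.8, -0.2, 177.7]
wrist_force: [1.5, -0.2, 1.4]
finger_gap: -0.005
gripper_force: 0.0
t: 34.12
position: [0.5248, 0.1872, 0.1684]
ee_rot: [-180.0, 0.1, 177.6]
wrist_force: [0.8, -0.6, -0.1]
finger_gap: 0.003
gripper_force: 0.0
289 ((589.7495727539062, 167.23150634765625), (102.34110260009766, 23.77197265625), 11.874258041381836) [[537.0, 168.0], [542.0, 145.0], [642.0, 166.0], [637.0, 189.0]]
```

```bash
python3 -m inch '[[0,0,0,0.006,-0.064,0,-1],[0,0,0,0,-0.065,0,-1],[0,0,0,-0.007,-0.066,0,-1],[0,0,0,-0.013,-0.066,0,-1],[0,0,0,-0.02,-0.065,0,-1],[0,0,0,-0.027,-0.063,0,-1],[0,0,0,-0.034,-0.061,0,-1],[0,0,0,-0.041,-0.057,0,-1],[0,0,0,-0.047,-0.053,0,-1],[0,0,0,-0.053,-0.048,0,-1],[0,0,0,-0.059,-0.042,0,-1],[0,0,0,0,0,0,-1],[0,0,0,0,0,0,-1]]'; python3 -m inch '[[0,0,0,-0.063,-0.036,0,-1],[0,0,0,-0.067,-0.029,0,-1],[0,0,0,0,0,0,-1],[0,0,0,0,0,0,-1]]';  python3 -m inch '[[0,0,0,-0.035,-0.01,0,-1],[0,0,0,-0.03,0,0,-1],[0,0,0,0,0,0,-1],[0,0,0,0,0,0,-1]]'
```

```text
t: 35.25
position: [0.5782, 0.0566, 0.1667]
ee_rot: [-180.0, -0.0, 177.6]
wrist_force: [-0.5, 0.2, -0.2]
finger_gap: -0.001
gripper_force: 0.0
t: 35.58
position: [0.6031, 0.044, 0.1668]
ee_rot: [-180.0, -0.0, 177.7]
wrist_force: [-0.2, 0.2, -0.3]
finger_gap: 0.006
gripper_force: 0.0
t: 35.92
position: [0.6164, 0.0419, 0.1671]
ee_rot: [180.0, 0.0, 177.8]
wrist_force: [0.3, 0.8, -0.2]
finger_gap: -0.001
gripper_force: 0.0
```

```bash
for i in 1 2 3; do python3 -m inch '[[0,0,0,-0.02,0,0,-1],[0,0,0,0,0,0,-1],[0,0,0,0,0,0,-1]]' | sed -n '2p;4p'; done
```

```text
position: [0.6178, 0.0418, 0.1668]
wrist_force: [-10.1, -0.0, 6.7]
position: [0.6179, 0.0418, 0.1667]
wrist_force: [-27.0, 0.1, 16.5]
position: [0.6178, 0.0418, 0.1664]
wrist_force: [-41.6, 0.5, 26.5]
```

```bash
python3 -m inch '[[0,0,0,0.12,0,0,-1],[0,0,0,0.17,0,0,-1],[0,0,0,0.17,0,0,-1],[0,0,0,0.17,0,-0.1,-1],[0,0,0,0.1,0,-0.17,-1],[0,0,0,0,0,-0.17,-1],[0,0,0,0,0,0,-1],[0,0,0,0,0,0,-1],[0,0,0,0,0,0,-1]]'
python3 - <<'E'
from h import *
for n in ('top','wrist','side'):
    p,d,c=shot(n);X,o,dr=cloud(p,d,c); P=[]
    if n=='side': p0=p
    for y in np.arange(-.04,.16,.02):
        m=(X[...,2]>.19)&(X[...,2]<.21)&(X[...,0]>.55)&(X[...,0]<.7)&(abs(X[...,1]-y)<.004)
        if m.sum()>5: P.append((y,np.nanpercentile(X[m][:,0],3)))
    P=np.array(P)
    if len(P)>2:
        k=np.polyfit(*P.T,1); print(n,len(P),'slope',k[0].round(4),'x at y.057',np.polyval(k,.057).round(4))
a=load('wrist')[0]
im=np.zeros((384,800,3),np.uint8); im[:300,:400]=cv2.resize(a,(400,300)); im[:375,400:]=cv2.resize(p0[80:320,180:436],(400,375)); cv2.imwrite('pics/end.png',im[:,:,::-1])
E
```

```text
t: 37.42
position: [0.4827, 0.047, 0.255]
ee_rot: [180.0, 0.0, 177.8]
wrist_force: [0.4, 0.0, 0.1]
finger_gap: 0.0
gripper_force: 0.0
top 10 slope 0.0382 x at y.057 0.6304
side 10 slope 0.0487 x at y.057 0.6283
```

View pics/end.png

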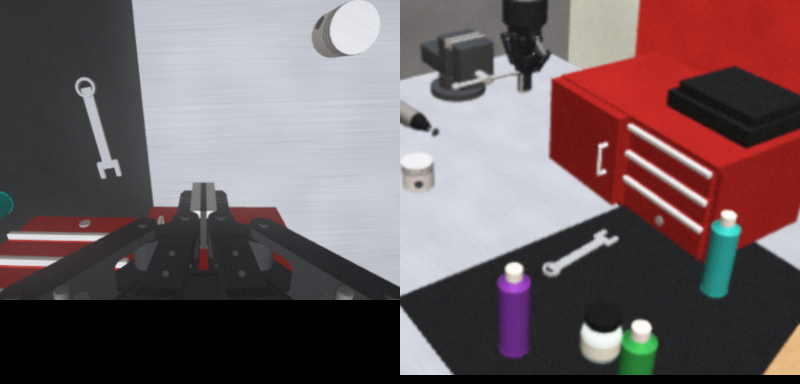

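The side view shows the door shut flush, with its handle at (602,158). The face line is parallel to the chest front and 24 mm ahead of it. The arm touches nothing, so I'm handing in.

```bash
python3 -c "
from workcell import r
print(r.close_job())"
```

```text
the job is handed in; nothing more can be done
None
```

I handed the job in: the four white cans (three wide, one slim) stand in wells of their size, the rack is home and the door is shut. The hand-in call returned no verdict.

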